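Offer up the pump-bay cover of a laboratory analyser

TASK

First slide the orange-capped bottle sideways along the analyser's grey deck, upright and without lifting it, until it stands wholly on the green disc. Then pick up the blue cover plate by its handle and hold it level about 2 cm above the deck over the open pump bay, single hole towards the robot, so that each of the three threaded holes shows whole through its own hole in the plate, ready for a colleague to start the screws. Finish while still holding it there, still and touching nothing else, and leave everything else where it stands.

Things in the scene. Friction and masses are not known exactly. Their poses are not given: they have to be found in the camera images.
- deck: fixed light-grey slab 240 (x) x 400 (y) x 30 mm high on the table, slightly turned; origin at the centre of its underside, z up, x away from the robot at zero yaw. Its flat top lets a bottle slide. The open pump bay is centred 35 mm to +x of its centre: a sunken black pocket, 42 x 64 mm, with two pump heads, ringed by three threaded holes
- bay (a point): centre of the three-hole pattern of the pump bay, on the deck's top surface (30 mm above the table); axes parallel to the deck's
- thread0 (a point): threaded hole 0: a black 6 mm hole in an 11 mm brass insert, flush with the deck's top surface; the single hole at the middle of the robot-side edge, 32 mm to -x of the bay centre, deck axes. Cover hole 0 belongs over it
- thread1 (a point): threaded hole 1: a black 6 mm hole in an 11 mm brass insert, flush with the deck's top surface; the far hole 32 mm to +x and 45 mm to +y of the bay centre, deck axes. Cover hole 1 belongs over it
- thread2 (a point): threaded hole 2: a black 6 mm hole in an 11 mm brass insert, flush with the deck's top surface; the far hole 32 mm to +x and 45 mm to -y of the bay centre, deck axes. Cover hole 2 belongs over it
- green_disc: green marked disc, 88 mm across, flat on the deck's top near its left or right end: where the bottle must go. Origin at its centre
- yellow_disc: yellow marked disc, 88 mm across, at the deck's other end: the wrong place. Origin at its centre
- bottle: white reagent bottle with orange cap, 0.2 to 0.45 kg, standing on the deck at the bay's robot side, in the cover's way. 104 mm tall: round body 64 mm across up to 58 mm, shoulder narrowing to a 35 mm neck at 71 mm, cap 42 mm across from 76 to 104 mm. Origin at the centre of its base, z up; yaw is meaningless. Dragged by the cap it tends to tip unless the fingers close along the slide
- cover: blue plate 96 (x) x 120 (y) x 5 mm, 0.15 to 0.31 kg, flat on the table, three 16 mm holes. Black bridge handle along its y over the centre: bar 14 (x) x 70 (y) mm, 27 to 45 mm above the plate's underside, on feet 14 x 12 mm at y = +-29 mm. Origin: centre of the underside, z up. Fits one way round: x, y axes along the deck's, single hole to the robot
- hole0 (a point): cover hole 0, 16 mm across, its centre on the plate's underside; the single hole at the middle of the -x edge, 32 mm to -x of the centre, cover axes
- hole1 (a point): cover hole 1, 16 mm across, its centre on the plate's underside; the far hole 32 mm to +x and 45 mm to +y of the centre, cover axes
- hole2 (a point): cover hole 2, 16 mm across, its centre on the plate's underside; the far hole 32 mm to +x and 45 mm to -y of the centre, cover axes
- small_bottle: bystander: small white bottle with green cap, 52 mm across, 85 mm tall, origin at base centre
- tube_rack: bystander: white rack 70 x 150 mm with purple-capped tubes, 90 mm tall, origin at base centre
- screwdriver: bystander: screwdriver lying on the table to the robot's left, along its own x axis
- screw_tray: bystander: shallow steel tray 80 x 110 x 20 mm with screws, origin at base centre
- beaker: bystander: clear glass beaker, 70 mm across, 90 mm tall, origin at base centre
- wipes_box: bystander: blue box 220 x 120 x 80 mm, origin at base centre
Not all that is in view belongs to the job. Leave any pink, red or yellow look-alike of the bottle alone.

How it is judged:
On the way, in this order (a step that is already met when the one before it is completed fails the run):
1. the bottle stands upright and still on the green disc (centres within 12 mm) (horizontal distance between bottle and green_disc below 0.012 m and angle between bottle's own z axis and vertical below 0.1 rad and height (world z) of bottle between 0.025 and 0.035 m and linear speed of bottle below 0.02 m/s), for 0.2 s.
2. the cover plate is lifted off the table in the fingers (underside above 40 mm) (height (world z) of cover above 0.04 m and contact force between the fingers and cover above 0.5 N), for 0.2 s.
At the end, for the whole second after the job is handed in: Bottle upright and still on the deck, centre within 12 mm of the green disc's; cover held still in the fingers, level within 6 degrees, underside 8 to 35 mm above the deck, each hole within 5 mm horizontally of its threaded hole, touching neither deck, bottle nor bystander (all of step 1 and horizontal distance between hole0 and thread0 below 0.005 m and horizontal distance between hole1 and thread1 below 0.005 m and horizontal distance between hole2 and thread2 below 0.005 m and z of cover in the frame of bay between 0.008 and 0.035 m and angle between cover's own z axis and vertical below 0.1 rad and linear speed of cover below 0.02 m/s and angular speed of cover below 0.2 rad/s and contact force between the fingers and cover above 0.5 N and contact force between cover and deck below 0.1 N and contact force between cover and bottle below 0.1 N and contact force between cover and small_bottle below 0.1 N and contact force between cover and tube_rack below 0.1 N and contact force between cover and screwdriver below 0.1 N and contact force between cover and screw_tray below 0.1 N and contact force between cover and beaker below 0.1 N and contact force between cover and wipes_box below 0.1 N); the arm keeps its last pose, push and grip.
It fails at once if the bottle is lifted off the deck (base more than 10 mm above it) (height (world z) of bottle above 0.04 m).
It fails at once if the bottle is tipped more than 17 degrees or falls off the deck (angle between bottle's own z axis and vertical above 0.3 rad or height (world z) of bottle below 0.02 m).
It fails at once if a bystander (small bottle, tube rack, screwdriver, screw tray, beaker or blue box) is moved more than 30 mm (distance of any of small_bottle, tube_rack, screwdriver, screw_tray, beaker, wipes_box from where it was at the start of the episode above 0.03 m).
It also fails if it takes over 59 s, if anything falls off the work surface, if the arm or the gripper's body presses on something with over 40 N, if the wrist force passes 120 N, or if a joint passes its speed limit or range.

ROBOT

A 7-joint arm with a two-finger parallel gripper is mounted at the origin on the work surface. World frame = base frame: x ahead of the robot, y to its left, z up, the work surface at z = 0. Lengths are in m, angles in rad, forces in N, time in s.
With the tool pointing down it reaches from about 0.425 to 0.95 m from the base axis. Payload 4.7 kg.
Tool frame: the origin (TCP) lies midway between the tips of the shut fingers; the grasp point (between the pads) lies 19 mm behind it; y points along the fingers, z is the direction in which the jaws open and shut, and the axes are right-handed (so a half turn about y gives the same grasp; the last joint's range is limited). The gripper opens to 87 mm and grips with 3 to 60 N. Pads are 19 mm wide; open, the fingers measure 117 mm over their backs; the gripper's body (75 mm by 190 mm) begins 51 mm behind the grasp point.
Start: joints at [1.234, 0.469, -0.049, 1.532, 0.024, 1.141, -0.082], TCP at [0.205, -0.643, 0.196] pointing down, gripper open.
Joint ranges: [-2.59, 2.59], [-0.33, 1.99], [-1.39, 1.29], [0.1, 2.45], [-1.04, 4.18], [0.21, 1.99], [-2.66, 2.66]. Speed limits (rad/s): [2.57, 2.57, 3.14, 3.14, 3.14, 3.14, 3.14].

INTERFACE

Orientations are given as a 3x3 rotation matrix whose columns are the frame's x, y, z axes.
In Python, from plant import * gives the robot as it stands.
- The arm moves only by the tool move_arm, never from a script. Its arguments are lists of equal length, an entry for each row: "xyz": the shift along the tool's x, y, z normalised to -1 to 1, where 1 is 100 mm, a list of three; "dr": the turn, a rotation vector about the tool's x, y, z normalised to -1 to 1, where 1 is 60 degrees, a list of three. In form: {"xyz": [[tx, ty, tz], ...], "dr": [[wx, wy, wz], ...]}. A call has 1 to 12 rows; each row shifts and turns the pose as measured when the row begins, along the tool's axes as they then stand; what a row does not reach is not made up. A row lasts 1/8 s, in which the tool goes at most 62.5 mm and 10.7 degrees, less where a joint would pass 70% of its speed; a pose out of reach is approached as far as the arm can. A call with a number of a shift or a turn outside -1 to 1 is refused whole. A call with a gripper value outside its range is refused whole. "claw" is the closure, from 0 (fully open) to 1 (shut), set as the call begins (left out, the last holds). The fingers move at their own pace and stop on an object; "newtons" is the grip in N (left out, the last holds). Time passes only in rows, so rows that do not move let the fingers close. It gives the time, the measured TCP pose, the force and the opening at its end, in the units of the state.
- state(): the state, without advancing time (a new reading comes with each control period).
- capture(name): name is "side" or "top" or "wrist"; returns the picture (480x640x3 uint8, red, green, blue); there is no depth.
- camera_model(name): a dict with "fovy" (degrees; the focal length in pixels is half the picture's height over the tangent of half this angle, whatever the lens; pixels are square), "cx", "cy" (the principal point, pixels), "position" and "attitude" of the camera in the world; the wrist camera has in their place "tool_from_camera" (4x4, takes a point from camera to tool coordinates, whose origin is the TCP and whose axes are the tool frame's). Camera axes: x right, y down, z forward; pixel columns grow to the right and rows downward; lengths in m; the calibration is good to about 2 mm. A picture is of the moment at which its call begins: read the wrist's pose just before it. camera_model takes no time and is no camera call.
- finish_job(): hands the job in, once; it reports no verdict.
The state is a dict: "time": time; "joint_pos": joint angles; "joint_vel": joint speeds; "tau": joint torques, N m; "tcp_pos": TCP position; "eef_rot": TCP orientation; "wrist_force": force on the tool from outside, world axes, zero at the start; "torque": the same for the moment, N m; "finger_gap": finger opening in m.
Only numpy, scipy, OpenCV 4.12 (cv2) and the standard library are available. Lean on these libraries where they do the work, as an engineer would, in place of code of your own. Each camera call takes 0.05 s, during which the arm holds its last target.

## Working session

There is one attempt and no reset: what is moved stays moved. The work goes in short steps, Python scripts to look and compute and a tool call to move; the robot and the scene stay as the last step left them, time stands still between calls to the robot, and variables do not carry over. Pictures are saved under pics/ and viewed, and the job is handed in when it is done.

Besides the shell and the picture viewer there is one more tool, called after "Emit:" as a command line: name --argument value ..., lists and objects as JSON in quotes. move_arm: Moves the arm, as the interface text tells. Scaled input: -1 to 1 covers 100 mm each way for a shift and 60 degrees each way for a turn. Its arguments: {"type":"object","properties":{"xyz":{"type":"array"},"dr":{"type":"array"},"claw":{"type":"number"},"newtons":{"type":"number"}},"required":["xyz","dr"]}

```bash
ls; mkdir -p pics
python3 - <<'E'
from plant import *
import cv2,numpy as np
s=state()
for k in s: print(k,np.round(s[k],4).tolist())
for n in ["side","top","wrist"]:
    print(n,camera_model(n))
for n in ["side","top"]:
    im=capture(n); cv2.imwrite(f"pics/{n}0.png",im[:,:,::-1])
E
```

```text
pics
time 0.0
joint_pos [1.2341, 0.4694, -0.0486, 1.5337, 0.0241, 1.141, -0.0823]
joint_vel [0.0004, -0.0016, 0.0003, -0.0022, 0.0005, -0.0009, 0.0004]
tau [0.0004, -50.7967, -0.0806, -23.6153, -0.0613, 0.0379, 0.0002]
tcp_pos [0.2043, -0.6427, 0.1949]
eef_rot [[-0.953, -0.0006, 0.303], [-0.303, 0.0018, -0.953], [0.0001, -1.0, -0.0019]]
wrist_force [-0.3989, 0.3492, -0.0536]
torque [-0.0245, 0.0377, 0.0515]
finger_gap 0.0871
side {'fovy': 55.35599279117513, 'cx': 319.3145894293993, 'cy': 242.4135031449033, 'position': array([0.03174742, 0.80038008, 0.97953753]), 'attitude': array([[-0.83855702, -0.38320085,  0.38727152],
       [-0.54460696,  0.60917174, -0.576466  ],
       [-0.01501261, -0.69431038, -0.71951909]])}
top {'fovy': 45.9362995084099, 'cx': 318.1411678892008, 'cy': 247.55971211732822, 'position': array([0.4324427 , 0.06896539, 1.90891641]), 'attitude': array([[ 2.86517008e-02, -9.96914720e-01,  7.30761339e-02],
       [-9.99589438e-01, -2.85614008e-02,  2.28059006e-03],
       [-1.86397051e-04, -7.31114745e-02, -9.97323758e-01]])}
wrist {'fovy': 71.50464649107718, 'cx': 319.4268256180069, 'cy': 234.16545974680517, 'tool_from_camera': array([[-4.30550884e-04,  9.62408134e-01,  2.71607065e-01,
        -7.53937307e-02],
       [-6.45721878e-04, -2.71607301e-01,  9.62407947e-01,
        -1.86876720e-01],
       [ 9.99999699e-01,  2.38982969e-04,  7.38388752e-04,
        -1.29751657e-03],
       [ 0.00000000e+00,  0.00000000e+00,  0.00000000e+00,
         1.00000000e+00]])}
```

View pics/top0.png

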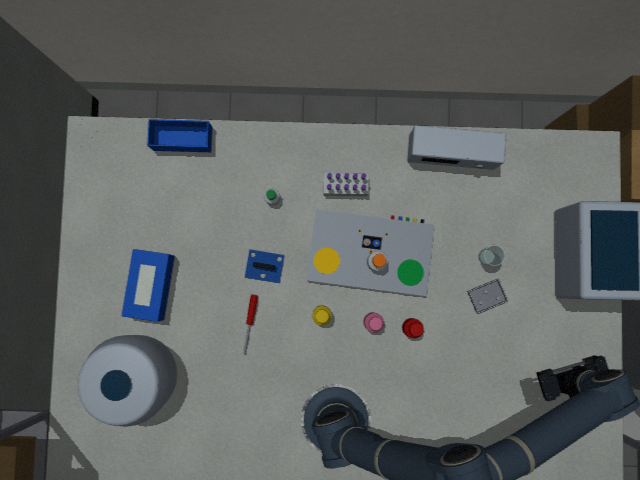

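View pics/side0.png

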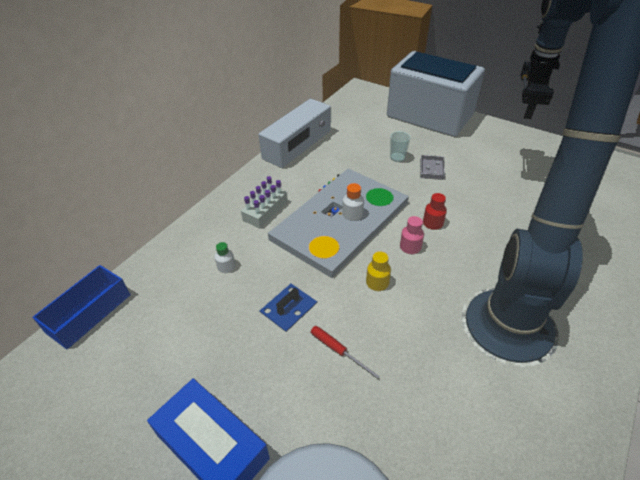

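Top view: the orange-capped bottle is at (378,262), the green disc at (410,272) and the yellow one at (327,261). The cover is at (265,266). The look-alikes are yellow (322,315), pink (373,322) and red (413,328). Only the one at (378,262) has an orange cap on a white body and stands on the deck. I'll enlarge that area and measure it.

```bash
cat > h.py <<'E'
import numpy as np,cv2
from plant import *
def cam(n,s=None):
    m=camera_model(n); f=240/np.tan(np.radians(m['fovy']/2))
    K=np.array([[f,0,m['cx']],[0,f,m['cy']],[0,0,1]])
    if n!='wrist': R,p=np.array(m['attitude']),np.array(m['position'])
    else:
        T=np.array(m['tool_from_camera']);E=np.array(s['eef_rot']);R=E@T[:3,:3];p=np.array(s['tcp_pos'])+E@T[:3,3]
    return K,R,p
def ray(c,uv):
    K,R,p=c; d=R@np.linalg.solve(K,[uv[0],uv[1],1]); return p,d/np.linalg.norm(d)
def onz(c,uv,z):
    p,d=ray(c,uv); return p+d*(z-p[2])/d[2]
def proj(c,X):
    K,R,p=c; q=K@(R.T@(np.asarray(X)-p)); return q[:2]/q[2]
def tri(c1,u1,c2,u2):
    p,d=ray(c1,u1);q,e=ray(c2,u2)
    A=np.stack([d,-e],1);t=np.linalg.lstsq(A,q-p,rcond=None)[0]
    a=p+d*t[0];b=q+e*t[1]; return (a+b)/2,np.linalg.norm(a-b)
def blobs(im,lo,hi,amin=15):
    h=cv2.cvtColor(im,cv2.COLOR_RGB2HSV); m=cv2.inRange(h,np.array(lo),np.array(hi))
    n,l,st,ce=cv2.connectedComponentsWithStats(m)
    return [(ce[i].round(2).tolist(),st[i].tolist()) for i in range(1,n) if st[i,4]>=amin],m
E
python3 - <<'E'
from h import *
ims={n:cv2.imread(f'pics/{n}0.png')[:,:,::-1].copy() for n in('top','side')}
for n,im in ims.items():
    for c,lo,hi in [('orange',(5,150,120),(18,255,255)),('green',(60,120,60),(85,255,255)),('yellow',(22,150,120),(32,255,255)),('blue',(105,150,60),(125,255,255))]:
        print(n,c,blobs(im,lo,hi,20)[0])
a=cv2.resize(ims['top'][190:310,230:450],None,fx=3.6,fy=3.6,interpolation=cv2.INTER_CUBIC)
cv2.imwrite('pics/c1.png',a[:,:,::-1])
a=cv2.resize(ims['side'][160:340,240:430],None,fx=3.3,fy=3.3,interpolation=cv2.INTER_CUBIC)
cv2.imwrite('pics/c2.png',a[:,:,::-1])
E
```

```text
top orange [([378.95, 259.92], [373, 254, 13, 13, 128])]
top green [([270.64, 194.02], [267, 190, 9, 9, 64]), ([410.08, 272.21], [398, 259, 26, 27, 538])]
top yellow [([326.31, 260.39], [314, 248, 26, 26, 529]), ([320.51, 314.53], [313, 306, 18, 19, 222])]
top blue [([179.73, 134.9], [148, 119, 61, 29, 1315]), ([375.68, 243.02], [372, 240, 8, 7, 40]), ([145.41, 285.11], [122, 249, 47, 72, 1838]), ([264.02, 266.13], [245, 250, 39, 33, 807])]
side orange [([393.17, 6.65], [358, 0, 68, 17, 401]), ([353.08, 190.07], [347, 184, 14, 15, 147])]
side green [([379.14, 196.62], [366, 188, 27, 18, 368]), ([221.07, 246.75], [217, 243, 10, 11, 67])]
side yellow [([323.54, 246.64], [309, 236, 30, 22, 518]), ([376.99, 270.18], [367, 252, 23, 38, 559])]
side blue [([80.13, 305.41], [33, 266, 94, 82, 3319]), ([288.26, 309.58], [261, 285, 55, 45, 729]), ([209.14, 437.25], [148, 379, 121, 101, 5224])]
```

View pics/c1.png

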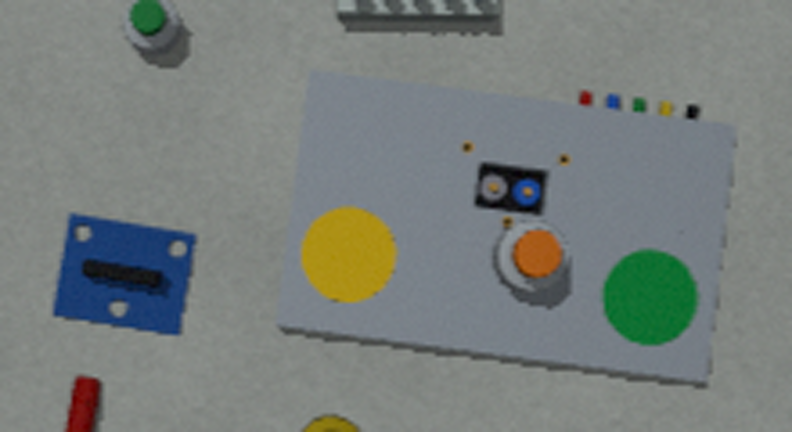

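View pics/c2.png

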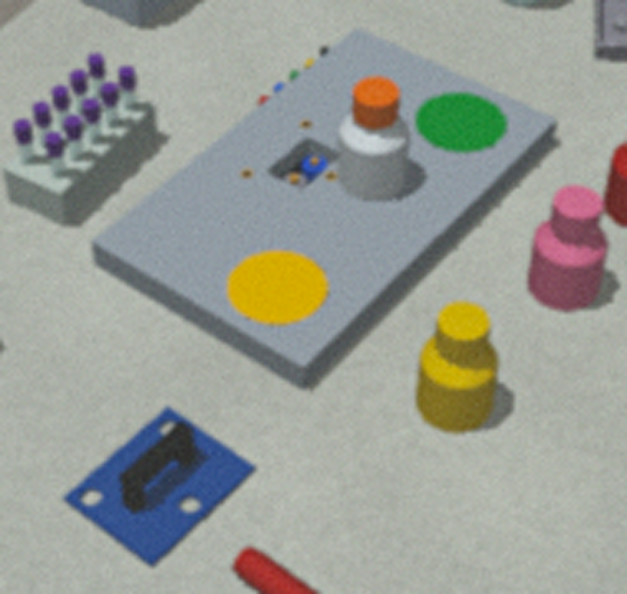

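The crops confirm the bottle: orange cap, white body, on the deck at the bay's robot side. The cover already has its single hole on the robot side. Next I'll measure.

Run:
```python
from h import *
t,s=cam('top'),cam('side')
ims={n:cv2.imread(f'pics/{n}0.png')[:,:,::-1].copy() for n in('top','side')}
for n,u,v in [('cap',(378.95,259.92),(353.08,190.07)),('green',(410.08,272.21),(379.14,196.62)),('yellow',(326.31,260.39),(323.54,246.64)),('cover blob',(264,266.1),(288.3,309.6)),('smallcap',(270.64,194.02),(221.07,246.75))]:
    X,e=tri(t,u,s,v); print(n,X.round(4),'gap',e.round(4))
g=onz(t,(410.08,272.21),.03); g2=onz(s,(379.14,196.62),.03); y=onz(t,(326.31,260.39),.03);y2=onz(s,(323.54,246.64),.03)
print(g,g2,y,y2)
print('cap at z .13 top',onz(t,(378.95,259.92),.13))
# deck yaw from discs? corners of the deck
c=lambda x,y:(230+x/3.6,190+y/3.6)
P=[onz(t,c(*p),.03) for p in [(313,72),(735,125),(708,383),(280,328)]]
print(np.round(P,4)); 
for a,b in [(0,1),(3,2),(0,3),(1,2)]:
    d=P[b]-P[a]; print(np.linalg.norm(d).round(3),np.degrees(np.arctan2(d[1],d[0])))
B=[onz(t,c(*p),.03) for p in [(507,222),(467,147),(564,159)]]; print('threads',np.round(B,4))
for b in B: print(proj(s,b))
H=[onz(t,c(*p),.0) for p in [(118,308),(84,233),(178,248)]]; print('holes',np.round(H,4))
for n,(a,b_,c_) in (('thr',B),('hol',H)):
    d=b_-c_; print(n,'yaw',np.degrees(np.arctan2(-d[0],d[1])),'centre',((b_+c_)/2+a)/2)
```

```text
cap [ 0.5289 -0.1211  0.1181] gap 0.0025
green [ 0.4955 -0.2353  0.0259] gap 0.0035
yellow [0.5272 0.0441 0.0252] gap 0.0028
cover blob [ 0.5038  0.2548 -0.0164] gap 0.003
smallcap [0.7374 0.2331 0.0753] gap 0.0011
[ 0.496915   -0.23385104  0.03      ] [ 0.49193169 -0.23165436  0.03      ] [0.52818103 0.04491701 0.03      ] [0.52345517 0.04727398 0.03      ]
cap at z .13 top [ 0.52930601 -0.11923326  0.13      ]
[[ 0.6959  0.0809  0.03  ]
 [ 0.6576 -0.3115  0.03  ]
 [ 0.4186 -0.29    0.03  ]
 [ 0.4577  0.1044  0.03  ]]
0.394 -95.57163076062356
0.396 -95.66770707368934
0.239 174.3599315912862
0.24 174.85340774591464
threads [[ 0.5614 -0.1023  0.03  ]
 [ 0.63   -0.0637  0.03  ]
 [ 0.6214 -0.1537  0.03  ]]
[339.34222105 212.0200758 ]
[313.87284847 211.2133362 ]
[331.65578254 196.11352756]
holes [[0.4725 0.257  0.    ]
 [0.5418 0.2914 0.    ]
 [0.5302 0.2028 0.    ]]
thr yaw -5.450245535001775 centre [ 0.59356517 -0.10549317  0.03      ]
hol yaw -7.428809952662084 centre [0.50424932 0.25204734 0.        ]
```

```bash
cat >> h.py <<'E'
from scipy.spatial.transform import Rotation as Ro
def Rdown(jaw_deg):
    a=np.radians(jaw_deg); z=np.array([np.cos(a),np.sin(a),0]);y=np.array([0,0,-1.]);return np.stack([np.cross(y,z),y,z],1)
def plan(pos,jaw,n,R0=None,p0=None):
    s=state(); p=np.array(s['tcp_pos']) if p0 is None else p0; R=np.array(s['eef_rot']) if R0 is None else R0
    Rt=Rdown(jaw); rv=Ro.from_matrix(R.T@Rt).as_rotvec(); xs=[];ds=[]
    for i in range(n):
        Rn=R@Ro.from_rotvec(rv/n).as_matrix(); d=(np.array(pos)-p)/n
        xs.append((R.T@d/0.1).round(3).tolist()); ds.append((rv/n/np.radians(60)).round(3).tolist())
        R=Rn
    print(xs);print(ds);print('max shift mm',np.linalg.norm((np.array(pos)-p)/n)*1e3,'deg/row',np.degrees(np.linalg.norm(rv)/n))
E
python3 -c "
from h import *
plan([.529,-.121,.24],-106.6,12)"
```

```text
[[-0.39, -0.037, -0.332], [-0.373, -0.037, -0.351], [-0.355, -0.037, -0.37], [-0.336, -0.037, -0.387], [-0.316, -0.037, -0.403], [-0.296, -0.037, -0.418], [-0.274, -0.037, -0.432], [-0.253, -0.037, -0.445], [-0.23, -0.037, -0.457], [-0.207, -0.037, -0.468], [-0.184, -0.037, -0.478], [-0.16, -0.037, -0.487]]
[[0.0, 0.048, 0.0], [0.0, 0.048, 0.0], [0.0, 0.048, 0.0], [0.0, 0.048, 0.0], [0.0, 0.048, 0.0], [0.0, 0.048, 0.0], [0.0, 0.048, 0.0], [0.0, 0.048, 0.0], [0.0, 0.048, 0.0], [0.0, 0.048, 0.0], [0.0, 0.048, 0.0], [0.0, 0.048, 0.0]]
max shift mm 51.34695782436959 deg/row 2.8530537521932904
```

Emit:
move_arm --xyz '[[-0.39,-0.04,-0.33],[-0.37,-0.04,-0.35],[-0.355,-0.04,-0.37],[-0.335,-0.04,-0.385],[-0.315,-0.04,-0.4],[-0.295,-0.04,-0.42],[-0.275,-0.04,-0.43],[-0.25,-0.04,-0.445],[-0.23,-0.04,-0.455],[-0.205,-0.04,-0.47],[-0.185,-0.04,-0.48],[-0.16,-0.04,-0.485]]' --dr '[[0,0.048,0],[0,0.048,0],[0,0.048,0],[0,0.048,0],[0,0.048,0],[0,0.048,0],[0,0.048,0],[0,0.048,0],[0,0.048,0],[0,0.048,0],[0,0.048,0],[0,0.048,0]]' --claw 0

```text
time: 1.6
tcp_pos: [0.5405, -0.1134, 0.2397]
eef_rot: [[-0.947, -0.007, -0.32], [0.32, 0.005, -0.947], [0.009, -1.0, -0.003]]
wrist_force: [0.6, -0.3, 0.2]
finger_gap: 0.0869
```

Emit:
move_arm --xyz '[[0,0,0],[0,0,0]]' --dr '[[0,0,0],[0,0,0]]'

```text
time: 1.85
tcp_pos: [0.5417, -0.1088, 0.2391]
eef_rot: [[-0.95, -0.008, -0.313], [0.312, 0.007, -0.95], [0.01, -1.0, -0.004]]
wrist_force: [0.5, -0.4, -0.2]
finger_gap: 0.0868
```

Run:
```python
from h import *
s=state(); np.save('w1.npy',s,allow_pickle=True); im=capture('wrist'); cv2.imwrite('pics/w1.png',im[:,:,::-1])
print(s['time'],np.round(s['tcp_pos'],4),np.abs(s['joint_vel']).max(), s['joint_pos'])
```

```text
1.85 [ 0.5417 -0.1088  0.2391] 0.02119977235237542 [ 0.35375189  0.25356131 -0.27760839  1.75317001  0.06826922  1.15383141
 -1.83231312]
```

View pics/w1.png

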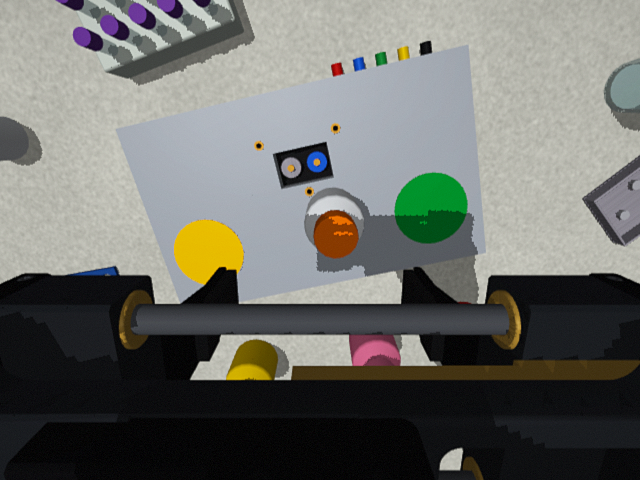

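The wrist picture shows the cap at (336,234), the green disc at (431,208), partly in shadow, and the brass threads at about (309,191), (258,146) and (335,128). I'll compute positions and cross-check them with the fixed cameras.

```bash
python3 - <<'E'
from h import *
s=np.load('w1.npy',allow_pickle=True).item(); w=cam('wrist',s); im=cv2.imread('pics/w1.png')[:,:,::-1].copy()
t,sd=cam('top'),cam('side')
o,_=blobs(im,(4,150,60),(18,255,255),200); g,gm=blobs(im,(60,120,30),(85,255,255),200); print(o,g)
cn=max(cv2.findContours(gm,cv2.RETR_EXTERNAL,cv2.CHAIN_APPROX_NONE)[0],key=cv2.contourArea)
e=cv2.fitEllipse(cn);print('green ell',e)
gu=e[0]
for n,u,ut,us in [('green',gu,(410.08,272.21),(379.14,196.62)),('cap',o[0][0] if o else (336,234),(378.95,259.92),(353.08,190.07))]:
    for nm,c,uu in(('top',t,ut),('side',sd,us)): print(n,nm,*[np.round(q,4) for q in tri(w,u,c,uu)])
print('green z.03',onz(w,gu,.03))
# brass inserts
h=cv2.cvtColor(im,cv2.COLOR_RGB2HSV)
B=[]
for u in [(309,191),(258,146),(335,128)]:
    x,y=u;p=h[y-9:y+10,x-9:x+10]; m=((p[...,1]>80)|(p[...,2]<90)); ys,xs=np.nonzero(m); c=(xs.mean()+x-9,ys.mean()+y-9); X=onz(w,c,.03);B.append(X); print(c,len(xs),X.round(4),'in side',proj(sd,X).round(1),'top',proj(t,X).round(1))
a,b,c=B;d=b-c;print('yaw',np.degrees(np.arctan2(-d[0],d[1])),np.linalg.norm(d),'centre',((b+c)/2+a)/2, np.linalg.norm((b+c)/2-a))
E
python3 - <<'E'
import cv2
im=cv2.imread('pics/w1.png'); cv2.imwrite('pics/c3.png',cv2.resize(im[110:280,230:500],None,fx=2.9,fy=2.9,interpolation=cv2.INTER_CUBIC))
E
```

```text
[([335.24, 233.99], [314, 210, 45, 48, 1682])] [([430.53, 207.47], [395, 173, 72, 70, 4029])]
green ell ((430.5225524902344, 207.46661376953125), (67.39349365234375, 74.18899536132812), 54.49797058105469)
green top [ 0.4965 -0.2323  0.0335] 0.0021
green side [ 0.4937 -0.2335  0.0274] 0.0019
cap top [ 0.5293 -0.1184  0.1339] 0.0009
cap side [ 0.5258 -0.1175  0.1218] 0.0004
green z.03 [ 0.49523335 -0.23215403  0.03      ]
(np.float64(308.12820512820514), np.float64(189.93589743589743)) 78 [ 0.5613 -0.0987  0.03  ] in side [338.8 212.7] top [369.8 251.7]
(np.float64(258.4415584415584), np.float64(145.33766233766232)) 77 [ 0.6276 -0.0611  0.03  ] in side [314. 212.] top [358.9 231.5]
(np.float64(335.038961038961), np.float64(127.79220779220779)) 77 [ 0.6185 -0.1502  0.03  ] in side [331.8 197. ] top [385.6 235. ]
yaw -5.842599772153861 0.08963067222977926 centre [ 0.59217782 -0.10220218  0.03      ] 0.06215185020790512
```

View pics/c3.png

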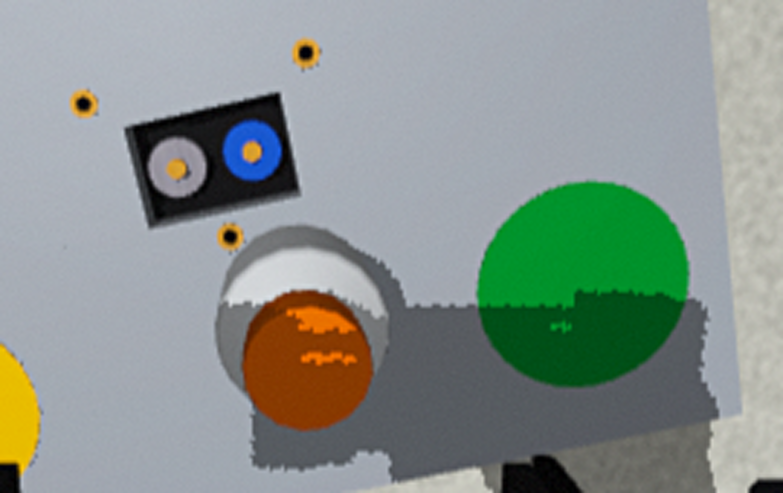

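```bash
python3 -c "
from h import *
plan([.528,-.118,.16],-105.8,3)"
```

```text
[[0.031, 0.264, 0.046], [0.033, 0.264, 0.045], [0.034, 0.264, 0.044]]
[[0.002, -0.013, 0.003], [0.002, -0.013, 0.003], [0.002, -0.013, 0.003]]
max shift mm 26.973949571387138 deg/row 0.83045053271408
```

Emit:
move_arm --xyz '[[0.03,0.26,0.045],[0.035,0.26,0.045],[0.035,0.26,0.045],[0,0,0]]' --dr '[[0.002,-0.013,0.003],[0.002,-0.013,0.003],[0.002,-0.013,0.003],[0,0,0]]'

```text
time: 2.4
tcp_pos: [0.5247, -0.1247, 0.1593]
eef_rot: [[-0.959, -0.001, -0.282], [0.282, -0.004, -0.959], [-0.0, -1.0, 0.004]]
wrist_force: [0.8, -0.2, -0.5]
finger_gap: 0.0872
```

```bash
python3 -c "
from h import *
s=state();print(s['time'],s['tcp_pos'],s['eef_rot'])
im=capture('wrist'); cv2.imwrite('pics/w2.png',im[:,:,::-1])
plan([.528,-.118,.073],-105.8,3)"
```

```text
2.4 [ 0.52472698 -0.12471568  0.15929062] [[-9.59440414e-01 -9.58245950e-04 -2.81909869e-01]
 [ 2.81911489e-01 -3.50940088e-03 -9.59433998e-01]
 [-6.99610001e-05 -9.99993383e-01  3.63720158e-03]]
[[0.002, 0.292, -0.024], [0.001, 0.292, -0.024], [0.001, 0.292, -0.023]]
[[-0.001, -0.003, -0.001], [-0.001, -0.003, -0.001], [-0.001, -0.003, -0.001]]
max shift mm 29.31695137517845 deg/row 0.2079134913846257
```

View pics/w2.png

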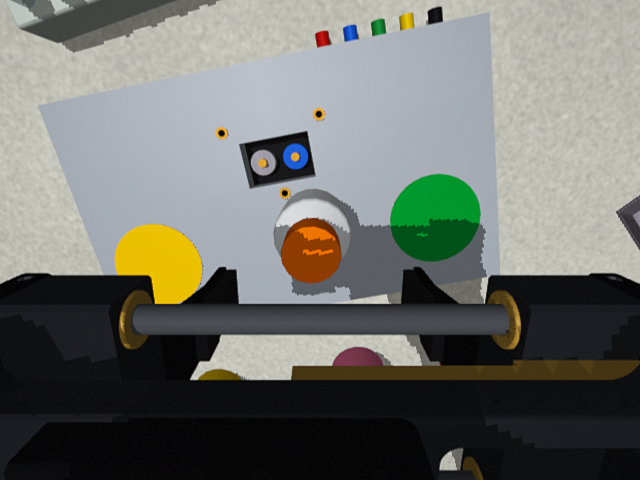

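The cap at (311,250) is about 9 px left of the jaw centre, which matches the planned −7 mm shift along tool z. Descending.

Emit:
move_arm --xyz '[[0,0.1,-0.07],[0,0.26,0],[0,0.26,0],[0,0.25,0],[0,0,0]]' --dr '[[0,-0.005,0],[0,0,0],[0,0,0],[0,0,0],[0,0,0]]'

```text
time: 3.08
tcp_pos: [0.5344, -0.1172, 0.0757]
eef_rot: [[-0.961, 0.014, -0.277], [0.277, -0.005, -0.961], [-0.014, -1.0, 0.001]]
wrist_force: [-0.1, 0.2, 1.4]
finger_gap: 0.0871
```

```bash
python3 -c "
from h import *
s=state();print(s['time'],s['tcp_pos'],s['wrist_force'])
im=capture('wrist'); cv2.imwrite('pics/w3.png',im[:,:,::-1])
im=capture('side'); cv2.imwrite('pics/s3.png',cv2.resize(im[120:280,270:450],None,fx=3.3,fy=3.3)[:,:,::-1])
plan([.528,-.118,.073],-105.8,1)"
```

```text
3.075 [ 0.5344209  -0.11722732  0.07568226] [-0.13978465  0.18086701  1.44385482]
[[0.079, 0.046, 0.027]]
[[-0.001, -0.004, -0.018]]
max shift mm 9.481017056652759 deg/row 1.1092337579566613
```

View pics/w3.png

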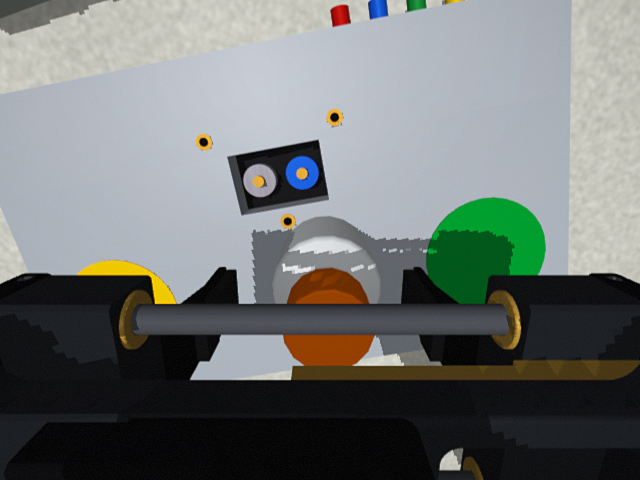

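View pics/s3.png

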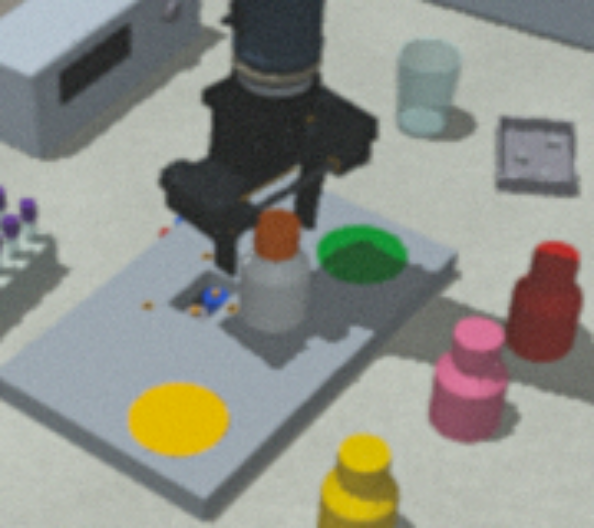

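Fingers straddle the body. I'll correct the 6 mm drift, then close gently.

Emit:
move_arm --xyz '[[0.07,0.04,0.02],[0,0,0]]' --dr '[[0,-0.004,-0.016],[0,0,0]]'

```text
time: 3.42
tcp_pos: [0.5302, -0.1177, 0.0756]
eef_rot: [[-0.962, 0.005, -0.272], [0.272, -0.002, -0.962], [-0.005, -1.0, 0.0]]
wrist_force: [0.0, -0.1, 0.1]
finger_gap: 0.0873
```

```bash
python3 -c "
from h import *
s=state();print(s['time'],s['tcp_pos'],s['wrist_force'])
plan([.528,-.118,.072],-105.8,1)"
```

```text
3.425 [ 0.53023399 -0.11765907  0.07555625] [ 0.03383115 -0.14203891  0.13975825]
[[0.021, 0.035, 0.009]]
[[-0.0, -0.0, -0.005]]
max shift mm 4.213537686874525 deg/row 0.2890513088996798
```

Emit:
move_arm --xyz '[[0.02,0.06,0.01],[0,0,0],[0,0,0],[0,0,0],[0,0,0],[0,0,0]]' --dr '[[0,0,-0.005],[0,0,0],[0,0,0],[0,0,0],[0,0,0],[0,0,0]]' --claw 1 --newtons 12

```text
time: 4.18
tcp_pos: [0.5283, -0.1194, 0.0704]
eef_rot: [[-0.962, 0.001, -0.273], [0.273, -0.002, -0.962], [-0.001, -1.0, 0.001]]
wrist_force: [-1.7, -2.8, 3.3]
finger_gap: 0.0418
```

```bash
python3 -c "
from h import *
s=state();np.save('w4.npy',s,allow_pickle=True);print(s['time'],s['tcp_pos'],s['wrist_force'],s['finger_gap'],s['eef_rot'])
im=capture('wrist'); cv2.imwrite('pics/w4.png',im[:,:,::-1])
w=cam('wrist',s);g,gm=blobs(im,(60,120,30),(85,255,255),200);print(g)
cn=max(cv2.findContours(gm,cv2.RETR_EXTERNAL,cv2.CHAIN_APPROX_NONE)[0],key=cv2.contourArea)
e=cv2.fitEllipse(cn);print(e,onz(w,e[0],.03))
"
```

```text
4.175 [ 0.52831508 -0.11936803  0.07040168] [-1.70982125 -2.81176934  3.29557999] 0.04182070360677753 [[-9.61972654e-01  7.57047277e-04 -2.73144724e-01]
 [ 2.73143106e-01 -1.75321896e-03 -9.61971813e-01]
 [-1.20714065e-03 -9.99998177e-01  1.47976645e-03]]
[([486.62, 238.45], [424, 191, 122, 96, 8796])]
((486.5144958496094, 238.8076171875), (91.09966278076172, 127.84505462646484), 85.54010009765625) [ 0.50298364 -0.23432369  0.03      ]
```

View pics/w4.png

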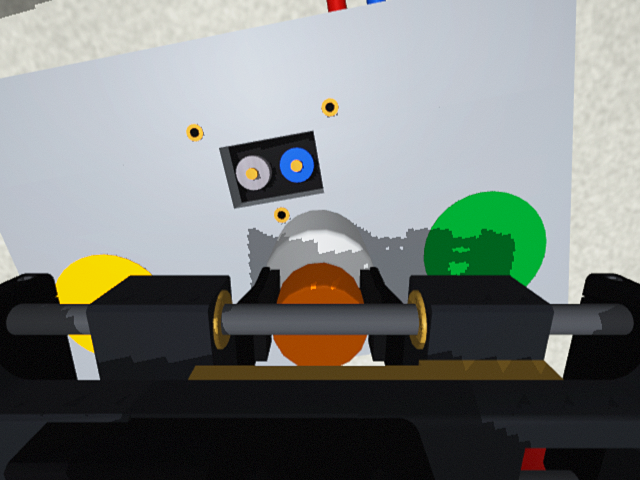

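The gap is 42 mm, which is the cap's width and not the body's 64 mm. I'll look from the side before dragging.

```bash
python3 -c "
from h import *
s=state();im=capture('side'); cv2.imwrite('pics/s4.png',cv2.resize(im[140:250,290:420],None,fx=5,fy=5,interpolation=cv2.INTER_CUBIC)[:,:,::-1])
o=blobs(im,(4,150,60),(18,255,255),30)[0];print(o)
c=cam('side');print(proj(c,s['tcp_pos']),(proj(c,s['tcp_pos'])-[290,140])*5)
R=np.array(s['eef_rot'])
for k in (-.021,.021):
  for b in (0,-.019,-.04):print(k,b,(proj(c,s['tcp_pos']+R@[0,b,k])-[290,140])*5)
print(state()['finger_gap'],state()['time'])
"
```

```text
[([362.18, 3.95], [355, 0, 13, 12, 39]), ([398.77, 7.67], [367, 0, 62, 22, 390]), ([355.31, 191.8], [350, 184, 11, 15, 114])]
[351.93143432 202.74571359] [309.65717162 313.72856795]
-0.021 0 [284.3208363  329.31276702]
-0.021 -0.019 [285.22449338 305.20997768]
-0.021 -0.04 [286.24478875 277.99615438]
0.021 0 [334.64977342 298.35579691]
0.021 -0.019 [336.04331818 274.2743266 ]
0.021 -0.04 [337.61627306 247.0925184 ]
0.04173770734553568 4.275
```

View pics/s4.png

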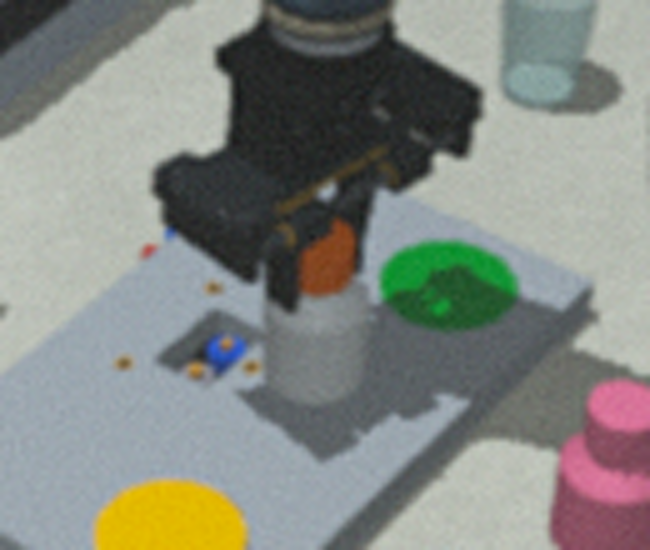

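The fingers hold the cap: their tips retract while open, so they passed over the body. The jaws close along the slide line, as the text advises. I'll drag a first stretch slowly and check tilt and height.

Emit:
move_arm --xyz '[[0,0,0.08],[0,0,0.1],[0,0,0.1],[0,0,0.1],[0,0,0]]' --dr '[[0,0,0],[0,0,0],[0,0,0],[0,0,0],[0,0,0]]' --newtons 20

```text
time: 4.9
tcp_pos: [0.5188, -0.1554, 0.0704]
eef_rot: [[-0.962, 0.004, -0.272], [0.272, 0.002, -0.962], [-0.003, -1.0, -0.003]]
wrist_force: [0.3, 0.2, 0.7]
finger_gap: 0.0413
```

```bash
python3 -c "
from h import *
s=state();print(s['time'],s['tcp_pos'],s['wrist_force'],s['finger_gap'],s['eef_rot'])
plan([.4955,-.2325,.0705],-105.8,8)
im=capture('side'); cv2.imwrite('pics/s5.png',cv2.resize(im[140:250,290:420],None,fx=5,fy=5,interpolation=cv2.INTER_CUBIC)[:,:,::-1])
"
```

```text
4.9 [ 0.51881564 -0.15541667  0.07042075] [0.26926636 0.23857439 0.65727726] 0.04125992233503644 [[-0.96231922  0.00394371 -0.27189368]
 [ 0.27190296  0.00203598 -0.96232252]
 [-0.00324155 -0.99999015 -0.00303157]]
[[0.002, -0.0, 0.101], [0.002, -0.0, 0.101], [0.002, -0.0, 0.101], [0.002, -0.0, 0.101], [0.002, -0.0, 0.101], [0.002, -0.0, 0.101], [0.002, -0.0, 0.101], [0.002, -0.0, 0.101]]
[[0.0, 0.0, -0.0], [0.0, 0.0, -0.0], [0.0, 0.0, -0.0], [0.0, 0.0, -0.0], [0.0, 0.0, -0.0], [0.0, 0.0, -0.0], [0.0, 0.0, -0.0], [0.0, 0.0, -0.0]]
max shift mm 10.066548567760323 deg/row 0.03191268990599907
```

View pics/s5.png

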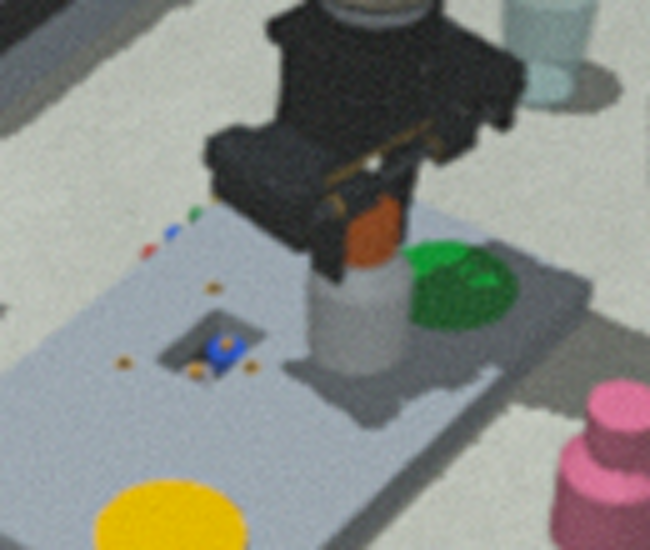

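The bottle slides with the gripper and stays upright, with little force. I'll continue with about 80 mm more.

Emit:
move_arm --xyz '[[0,0,0.1],[0,0,0.1],[0,0,0.1],[0,0,0.1],[0,0,0]]' --dr '[[0,0,0],[0,0,0],[0,0,0],[0,0,0],[0,0,0]]'

```text
time: 5.58
tcp_pos: [0.5077, -0.1957, 0.0704]
eef_rot: [[-0.963, 0.005, -0.271], [0.271, 0.003, -0.963], [-0.004, -1.0, -0.004]]
wrist_force: [0.3, -0.0, 0.6]
finger_gap: 0.0417
```

```bash
python3 -c "
from h import *
s=state();print(s['time'],s['tcp_pos'],s['wrist_force'],s['finger_gap'])
plan([.4955,-.2325,.0705],-105.8,4)
"
```

```text
5.575 [ 0.50765719 -0.19567929  0.07041612] [ 0.34189136 -0.04300275  0.64014443] 0.04172795086120579
[[0.004, -0.001, 0.097], [0.004, -0.0, 0.097], [0.004, -0.0, 0.097], [0.004, -0.0, 0.097]]
[[0.001, 0.0, -0.001], [0.001, 0.0, -0.001], [0.001, 0.0, -0.001], [0.001, 0.0, -0.001]]
max shift mm 9.69396922273872 deg/row 0.07778598087647215
```

Emit:
move_arm --xyz '[[0.004,0,0.1],[0.004,0,0.1],[0.004,0,0.1],[0.004,0,0.075],[0,0,0]]' --dr '[[0.001,0,-0.001],[0.001,0,-0.001],[0.001,0,-0.001],[0.001,0,-0.001],[0,0,0]]'

```text
time: 6.2
tcp_pos: [0.4952, -0.2336, 0.0704]
eef_rot: [[-0.963, -0.001, -0.271], [0.271, -0.0, -0.963], [0.001, -1.0, 0.0]]
wrist_force: [0.5, 1.2, 2.3]
finger_gap: 0.0418
```

```bash
python3 -c "
from h import *
s=state();print(s['time'],s['tcp_pos'],s['wrist_force'],s['finger_gap'])
plan([.4955,-.2325,.0705],-105.8,1)
im=capture('side'); cv2.imwrite('pics/s6.png',cv2.resize(im[140:250,310:440],None,fx=5,fy=5,interpolation=cv2.INTER_CUBIC)[:,:,::-1])
im=capture('wrist'); cv2.imwrite('pics/w6.png',im[:,:,::-1])
"
```

```text
6.2 [ 0.49518789 -0.23359895  0.07035181] [0.51782056 1.17795936 2.3289483 ] 0.04177833908941704
[[-0.0, -0.001, -0.011]]
[[-0.0, 0.002, 0.001]]
max shift mm 1.151981629614331 deg/row 0.11893247770817321
```

View pics/s6.png

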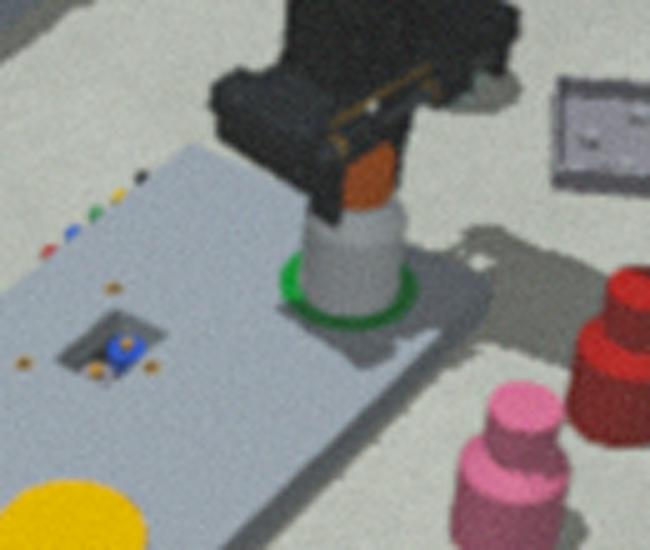

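View pics/w6.png

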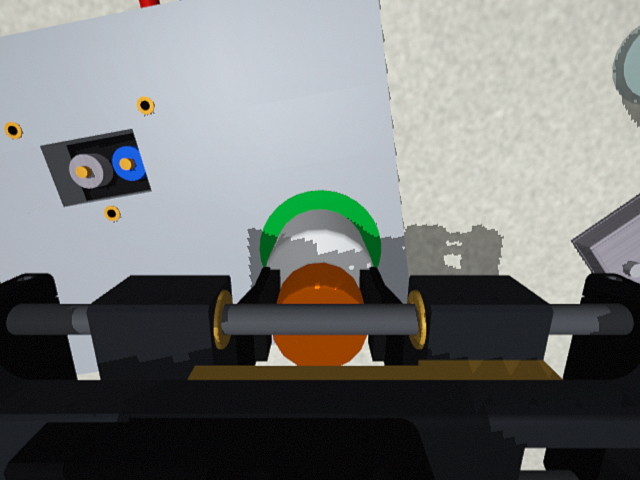

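The bottle stands inside the disc with a green rim showing on all visible sides. Releasing it and rising straight up.

Emit:
move_arm --xyz '[[0,0,0],[0,0,0],[0,0,0],[0,0,0],[0,0,0]]' --dr '[[0,0,0],[0,0,0],[0,0,0],[0,0,0],[0,0,0]]' --claw 0

```text
time: 6.92
tcp_pos: [0.4936, -0.234, 0.0694]
eef_rot: [[-0.963, -0.004, -0.269], [0.269, -0.001, -0.963], [0.004, -1.0, 0.002]]
wrist_force: [0.3, 0.4, 0.3]
finger_gap: 0.082
```

```bash
python3 -c "
from h import *
s=state();print(s['time'],s['tcp_pos'],s['wrist_force'],s['finger_gap'])
plan([.4955,-.2325,.25],-105.8,5)
"
```

```text
6.925 [ 0.49357539 -0.23400297  0.06935716] [0.28521865 0.36391952 0.26158256] 0.08199041241963434
[[-0.002, -0.361, -0.003], [-0.002, -0.361, -0.003], [-0.002, -0.361, -0.003], [-0.002, -0.361, -0.004], [-0.003, -0.361, -0.004]]
[[-0.0, 0.001, 0.001], [-0.0, 0.001, 0.001], [-0.0, 0.001, 0.001], [-0.0, 0.001, 0.001], [-0.0, 0.001, 0.001]]
max shift mm 36.1318678986375 deg/row 0.06199454731190393
```

Emit:
move_arm --xyz '[[0,0,0],[0,-0.1,0],[0,-0.3,0],[0,-0.4,0],[0,-0.4,0],[0,-0.4,0],[0,0,0]]' --dr '[[0,0,0],[0,0,0],[0,0,0],[0,0,0],[0,0,0],[0,0,0],[0,0,0]]'

```text
time: 7.8
tcp_pos: [0.4948, -0.2336, 0.2379]
eef_rot: [[-0.963, -0.002, -0.269], [0.269, -0.002, -0.963], [0.001, -1.0, 0.003]]
wrist_force: [-0.4, 0.5, -0.5]
finger_gap: 0.087
```

Run:
```python
from h import *
s=state();print(s['time'],s['tcp_pos'],s['finger_gap'])
im=capture('wrist'); cv2.imwrite('pics/w7.png',im[:,:,::-1])
w=cam('wrist',s)
S=capture('side');cv2.imwrite('pics/s7.png',cv2.resize(S[140:250,310:440],None,fx=5,fy=5,interpolation=cv2.INTER_CUBIC)[:,:,::-1])
T=capture('top');cv2.imwrite('pics/t7.png',T[:,:,::-1])
o=blobs(im,(4,150,60),(18,255,255),200)[0];os=blobs(S,(4,150,60),(18,255,255),50)[0];print(o,os)
g,gm=blobs(im,(60,120,30),(85,255,255),200)
cn=max(cv2.findContours(gm,cv2.RETR_EXTERNAL,cv2.CHAIN_APPROX_NONE)[0],key=cv2.contourArea)
for e in (cv2.fitEllipse(cn),cv2.fitEllipse(cv2.convexHull(cn))): print(e,onz(w,e[0],.03))
for q in os:
  if q[0][1]>60: print('cap',tri(w,o[0][0],cam('side'),q[0]))
```

```text
7.8 [ 0.4948056  -0.23359891  0.23788329] 0.08701331124266448
[([319.02, 225.56], [297, 202, 45, 48, 1686])] [([381.61, 173.72], [376, 167, 13, 14, 151])]
((319.14306640625, 207.48851013183594), (67.6831283569336, 70.75871276855469), 4.518475532531738) [ 0.49164052 -0.23147653  0.03      ]
((319.2308654785156, 204.71051025390625), (70.67159271240234, 72.50521850585938), 93.27400207519531) [ 0.49487667 -0.23248837  0.03      ]
cap (array([ 0.4920398 , -0.23157622,  0.12077384]), np.float64(0.0009276232360772979))
```

View pics/w7.png

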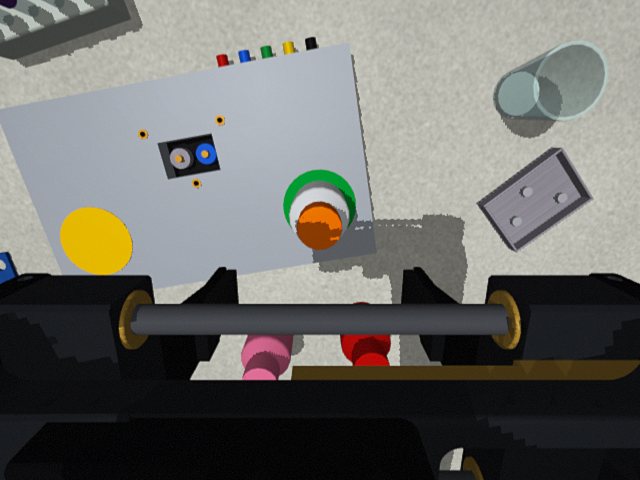

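View pics/s7.png

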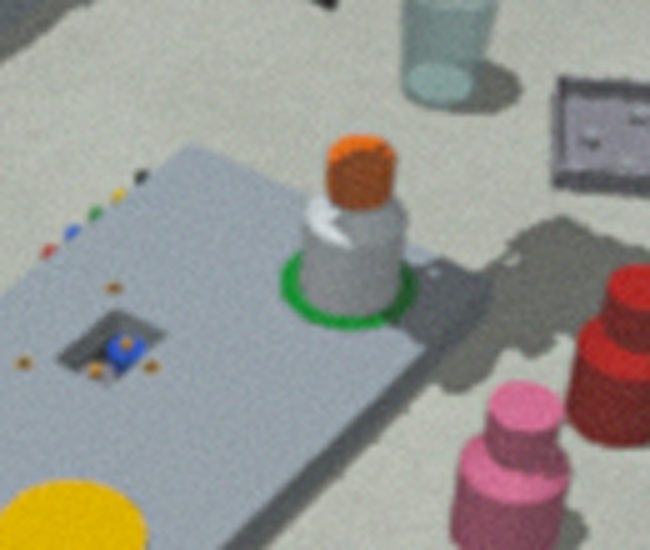

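The bottle stands upright: cap at (0.492,−0.232) against a disc centre of (0.495,−0.2325), about 3 mm off, with green all round. Next, the cover: I'll move above it and turn the jaws across its bar.

```bash
python3 -c "
from h import *
plan([.504,.245,.24],-7.4,12)"
```

```text
[[0.097, -0.005, -0.386], [0.041, -0.006, -0.396], [-0.015, -0.006, -0.398], [-0.072, -0.006, -0.392], [-0.127, -0.006, -0.377], [-0.179, -0.006, -0.356], [-0.228, -0.006, -0.326], [-0.272, -0.006, -0.291], [-0.311, -0.006, -0.249], [-0.343, -0.006, -0.202], [-0.368, -0.006, -0.151], [-0.386, -0.006, -0.097]]
[[0.001, -0.136, 0.001], [0.001, -0.136, 0.001], [0.001, -0.136, 0.001], [0.001, -0.136, 0.001], [0.001, -0.136, 0.001], [0.001, -0.136, 0.001], [0.001, -0.136, 0.001], [0.001, -0.136, 0.001], [0.001, -0.136, 0.001], [0.001, -0.136, 0.001], [0.001, -0.136, 0.001], [0.001, -0.136, 0.001]]
max shift mm 39.82611553475582 deg/row 8.182415388069336
```

Emit:
move_arm --xyz '[[0.097,-0.005,-0.386],[0.041,-0.006,-0.396],[-0.015,-0.006,-0.398],[-0.072,-0.006,-0.392],[-0.127,-0.006,-0.377],[-0.18,-0.006,-0.356],[-0.228,-0.006,-0.326],[-0.272,-0.006,-0.29],[-0.31,-0.006,-0.25],[-0.343,-0.006,-0.2],[-0.368,-0.006,-0.15],[-0.386,-0.006,-0.097]]' --dr '[[0,-0.136,0],[0,-0.136,0],[0,-0.136,0],[0,-0.136,0],[0,-0.136,0],[0,-0.136,0],[0,-0.136,0],[0,-0.136,0],[0,-0.136,0],[0,-0.136,0],[0,-0.136,0],[0,-0.136,0]]'

```text
time: 9.45
tcp_pos: [0.4838, 0.253, 0.2241]
eef_rot: [[-0.085, -0.044, 0.995], [-0.996, 0.0, -0.085], [0.004, -0.999, -0.044]]
wrist_force: [0.4, 0.0, 0.6]
finger_gap: 0.0871
```

```bash
python3 -c "
from h import *
plan([.504,.245,.22],-7.4,3)"
```

```text
[[0.021, 0.011, 0.07], [0.02, 0.012, 0.07], [0.019, 0.013, 0.07]]
[[0.014, 0.014, 0.001], [0.014, 0.014, 0.001], [0.014, 0.014, 0.001]]
max shift mm 7.379526720718178 deg/row 1.1937191742740763
```

Emit:
move_arm --xyz '[[0.02,0.01,0.08],[0.02,0.01,0.07],[0,0,0],[0,0,0]]' --dr '[[0.02,0.02,0],[0.014,0.014,0],[0,0,0],[0,0,0]]'

```text
time: 9.95
tcp_pos: [0.4966, 0.2471, 0.2178]
eef_rot: [[-0.12, -0.015, 0.993], [-0.993, -0.006, -0.12], [0.007, -1.0, -0.014]]
wrist_force: [-0.7, -0.0, 0.1]
finger_gap: 0.087
```

Run:
```python
from h import *
s=state();print(s['time'],s['tcp_pos'],s['eef_rot'],s['finger_gap'],s['joint_pos'])
np.save('w8.npy',s,allow_pickle=True)
im=capture('wrist'); cv2.imwrite('pics/w8.png',im[:,:,::-1])
```

```text
9.95 [0.49661655 0.24705726 0.21782846] [[-0.12012989 -0.01451592  0.99265205]
 [-0.99273057 -0.0057013  -0.12022276]
 [ 0.00740455 -0.99987838 -0.0137255 ]] 0.0869826655509724 [ 0.05731298  0.35431956 -0.75649296  1.75173654  0.25836912  1.1550176
 -0.89768662]
```

View pics/w8.png

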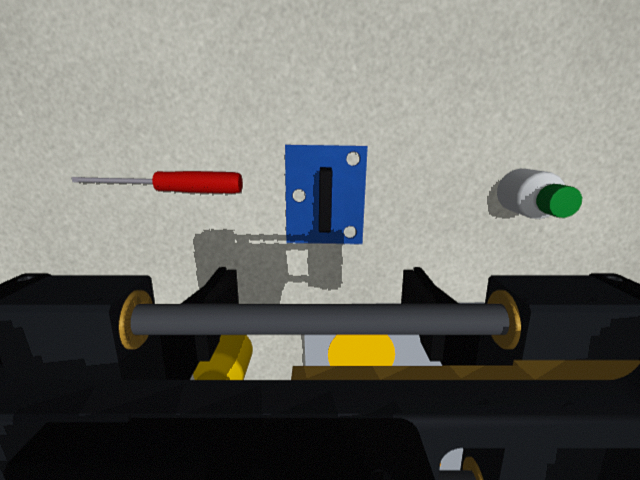

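The cover is at (326,195) with holes at (299,196), (352,158) and (349,232), and the bar is at (325,200). Measuring it.

```bash
cat >> h.py <<'E'
def cover_meas(im,roi,vmax=45):
    x0,y0,x1,y1=roi; sub=np.zeros(im.shape[:2],np.uint8); sub[y0:y1,x0:x1]=255
    h=cv2.cvtColor(im,cv2.COLOR_RGB2HSV)
    b=cv2.inRange(h,np.array((100,120,30)),np.array((130,255,255)))&sub
    cs=cv2.findContours(b,cv2.RETR_EXTERNAL,cv2.CHAIN_APPROX_NONE)[0]
    c=max(cs,key=cv2.contourArea); hull=cv2.convexHull(c)
    fill=np.zeros_like(b); cv2.fillPoly(fill,[hull],255)
    inn=cv2.erode(fill,np.ones((3,3)))
    hol=cv2.inRange(h,np.array((0,0,70)),np.array((180,90,255)))&inn
    dark=cv2.inRange(im,np.array((0,0,0)),np.array((vmax,)*3))&sub
    def cc(m,a):
        n,l,st,ce=cv2.connectedComponentsWithStats(m); return [(ce[i],st[i]) for i in range(1,n) if st[i,4]>=a]
    return cv2.minAreaRect(hull),cc(hol,30),cc(dark,100),hull,dark
E
python3 - <<'E'
from h import *
s=np.load('w8.npy',allow_pickle=True).item(); im=cv2.imread('pics/w8.png')[:,:,::-1].copy(); w=cam('wrist',s)
r,ho,da,hull,dark=cover_meas(im,(270,130,380,255)); print(r)
print([(h[0].round(1),h[1][4]) for h in ho],[(h[0].round(1),h[1]) for h in da])
H=[onz(w,h[0],.003) for h in ho]; print(np.round(H,4))
H=sorted(H,key=lambda q:q[0]); a=H[0]; b,c=sorted(H[1:],key=lambda q:-q[1]); d=b-c
print('yaw',np.degrees(np.arctan2(-d[0],d[1])),np.linalg.norm(d),'ctr',((b+c)/2+a)/2,np.linalg.norm((b+c)/2-a))
print('rect ctr',onz(w,r[0],.005))
T=cv2.imread('pics/t7.png')[:,:,::-1].copy(); rt,hot,dat,_,_=cover_meas(T,(235,240,295,290)); print(rt,[(h[0].round(1),h[1][4]) for h in dat],[(h[0].round(1),h[1][4]) for h in hot])
t=cam('top')
print('rect tri',tri(w,r[0],t,rt[0]))
if dat and da: print('bar tri',tri(w,da[0][0],t,max(dat,key=lambda q:q[1][4])[0]), onz(w,da[0][0],.045))
E
```

```text
((325.5, 194.0), (98.0, 81.0), 90.0)
[(array([352.6, 158.2]), np.int32(153)), (array([298.5, 195. ]), np.int32(131)), (array([349.6, 231.5]), np.int32(119))] [(array([324.7, 199.1]), array([319, 167,  13,  66, 797], dtype=int32))]
[[0.5393 0.296  0.003 ]
 [0.4702 0.2604 0.003 ]
 [0.5273 0.2075 0.003 ]]
yaw -7.733962666679083 0.08933245159169655 ctr [0.50176909 0.25606749 0.003     ] 0.0637263588036364
rect ctr [0.50290302 0.25808943 0.005     ]
((264.1081237792969, 265.8513488769531), (35.01698303222656, 28.276622772216797), 9.462322235107422) [] []
rect tri (array([ 0.50417952,  0.25509671, -0.01134532]), np.float64(0.0031164046750591723))
```

```bash
python3 -c "
from h import *
plan([.5025,.254,.13],-7.7,3)"
```

```text
[[-0.028, 0.292, 0.02], [-0.027, 0.293, 0.019], [-0.026, 0.293, 0.017]]
[[0.004, 0.004, 0.002], [0.004, 0.004, 0.002], [0.004, 0.004, 0.002]]
max shift mm 29.447993309056365 deg/row 0.39626572450494374
```

Emit:
move_arm --xyz '[[-0.03,0.29,0.02],[-0.03,0.29,0.02],[-0.03,0.29,0.02],[0,0,0],[0,0,0]]' --dr '[[0.004,0.004,0.002],[0.004,0.004,0.002],[0.004,0.004,0.002],[0,0,0],[0,0,0]]'

```text
time: 10.62
tcp_pos: [0.5055, 0.2532, 0.1313]
eef_rot: [[-0.138, 0.004, 0.99], [-0.99, -0.0, -0.138], [-0.0, -1.0, 0.004]]
wrist_force: [0.5, 0.8, -0.5]
finger_gap: 0.0871
```

Run:
```python
from h import *
s=state();print(s['time'],s['tcp_pos'],np.round(s['eef_rot'],4).tolist())
np.save('w9.npy',s,allow_pickle=True)
im=capture('wrist'); cv2.imwrite('pics/w9.png',im[:,:,::-1])
```

```text
10.625 [0.50553488 0.25318637 0.13125534] [[-0.1382, 0.004, 0.9904], [-0.9904, -0.0004, -0.1382], [-0.0002, -1.0, 0.004]]
```

View pics/w9.png

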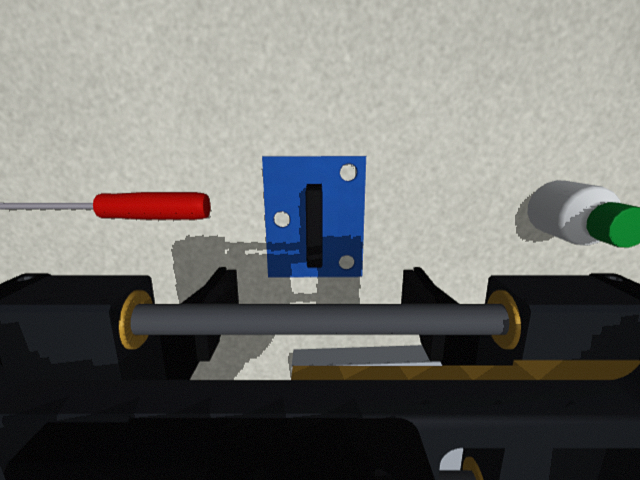

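Run:
```python
from h import *
C=[];R=[];D=[]
for k,roi in ((8,(270,130,380,255)),(9,(250,145,380,290))):
    s=np.load(f'w{k}.npy',allow_pickle=True).item(); im=cv2.imread(f'pics/w{k}.png')[:,:,::-1].copy(); w=cam('wrist',s)
    r,ho,da,hull,dark=cover_meas(im,roi); C.append(w);R.append(ho);D.append(max(da,key=lambda q:q[1][4]))
    print(r,[(h[0].round(1),h[1][4]) for h in ho],D[-1])
    H=[onz(w,h[0],.003) for h in ho]; H=sorted(H,key=lambda q:q[0]); a=H[0]; b,c=sorted(H[1:],key=lambda q:-q[1]); d=b-c
    print('yaw',np.degrees(np.arctan2(-d[0],d[1])),np.linalg.norm(d),'ctr',((b+c)/2+a)/2)
    # bar top: top edge (far, +y) of dark blob left/right sides at row mid
    ys,xs=np.nonzero(dark); 
    l=dark[:, :]; st=D[-1][1]
    top=st[1]; row=st[1]+4
    xx=np.nonzero(dark[row,st[0]-1:st[0]+st[2]+1])[0]+st[0]-1
    print('bar end',top,xx.min(),xx.max(), onz(w,((xx.min()+xx.max())/2,top),.045))
    D[-1]=np.array([(xx.min()+xx.max())/2,top])
print('bar end tri',tri(C[0],D[0],C[1],D[1]))
for h in R[0]:
    q=min(R[1],key=lambda g:0); 
    # match by order in y, x
key=lambda h:(h[0][0]>315+0,h[0][1])
for a,b in zip(sorted(R[0],key=key),sorted(R[1],key=key)): print('hole tri',tri(C[0],a[0],C[1],b[0]))
```

```text
((325.5, 194.0), (98.0, 81.0), 90.0) [(array([352.6, 158.2]), np.int32(153)), (array([298.5, 195. ]), np.int32(131)), (array([349.6, 231.5]), np.int32(119))] (array([324.67628607, 199.14429109]), array([319, 167,  13,  66, 797], dtype=int32))
yaw -7.733265998686528 0.08932776664835791 ctr [0.50171117 0.25607542 0.003     ]
bar end 167 320 331 [0.50675777 0.29323927 0.045     ]
((313.5, 216.0), (120.0, 103.0), 90.0) [(array([347.9, 171.9]), np.int32(231)), (array([281.5, 218.7]), np.int32(202)), (array([346. , 261.7]), np.int32(170))] (array([313.58358434, 225.08509036]), array([ 305,  184,   18,   84, 1328], dtype=int32))
yaw -7.795779805707238 0.08914254678850342 ctr [0.50183362 0.25628608 0.003     ]
bar end 184 306 321 [0.50725161 0.29466034 0.045     ]
bar end tri (array([0.50642242, 0.29070089, 0.0136777 ]), np.float64(0.00034715400512828643))
hole tri (array([ 0.46983443,  0.2598051 , -0.00063001]), np.float64(0.00010288659594928664))
hole tri (array([ 0.53969845,  0.29563953, -0.00227579]), np.float64(2.463765964919329e-05))
hole tri (array([ 0.527406  ,  0.20636199, -0.00090257]), np.float64(7.862245327924933e-05))
```

Run:
```python
from h import *
C=[cam('wrist',np.load(f'w{k}.npy',allow_pickle=True).item()) for k in (8,9)]
P=[]
for k,roi in ((8,(270,130,380,255)),(9,(250,145,380,290))):
    im=cv2.imread(f'pics/w{k}.png')[:,:,::-1].copy(); r,ho,da,hull,dark=cover_meas(im,roi)
    st=max(da,key=lambda q:q[1][4])[1]; row=st[1]+st[3]-3
    xx=np.nonzero(dark[row,st[0]-1:st[0]+st[2]+1])[0]+st[0]-1; P.append(((xx.min()+xx.max())/2,st[1]+st[3]-.5)); print(P[-1],onz(C[k-8],P[-1],.045))
print('near top end of bar',tri(C[0],P[0],C[1],P[1]))
plan([.502,.2562,.018],-7.75,4)
```

```text
(np.float64(324.5), np.float64(232.5)) [0.49736332 0.22167447 0.045     ]
(np.float64(314.0), np.float64(267.5)) [0.49729204 0.22242501 0.045     ]
near top end of bar (array([0.49701928, 0.21997615, 0.03882251]), np.float64(0.0003076629629593134))
[[-0.007, 0.283, -0.011], [-0.007, 0.283, -0.011], [-0.007, 0.283, -0.01], [-0.007, 0.283, -0.01]]
[[-0.001, -0.001, 0.0], [-0.001, -0.001, 0.0], [-0.001, -0.001, 0.0], [-0.001, -0.001, 0.0]]
max shift mm 28.32957737465223 deg/row 0.07633050883496707
```

Emit:
move_arm --xyz '[[-0.03,0.2,-0.04],[0,0.28,0],[0,0.28,0],[0,0.2,0],[0,0,0]]' --dr '[[0,0,0],[0,0,0],[0,0,0],[0,0,0],[0,0,0]]'

```text
time: 11.3
tcp_pos: [0.5026, 0.2579, 0.0326]
eef_rot: [[-0.138, 0.008, 0.99], [-0.99, 0.001, -0.138], [-0.002, -1.0, 0.008]]
wrist_force: [0.5, -0.4, 0.5]
finger_gap: 0.0871
```

```bash
python3 -c "
from h import *
s=state();print(s['time'],s['tcp_pos'],s['wrist_force']);plan([.502,.2562,.018],-7.75,1)"
```

```text
11.3 [0.50262742 0.25789488 0.03257358] [ 0.4775067  -0.40487009  0.54471506]
[[0.018, 0.146, -0.005]]
[[-0.007, -0.003, -0.002]]
max shift mm 14.685212835019918 deg/row 0.4981972648430676
```

Emit:
move_arm --xyz '[[0.02,0.12,-0.01],[0,0,0],[0,0,0]]' --dr '[[-0.007,-0.003,-0.002],[0,0,0],[0,0,0]]'

```text
time: 11.68
tcp_pos: [0.5022, 0.257, 0.0213]
eef_rot: [[-0.135, 0.002, 0.991], [-0.991, 0.002, -0.135], [-0.002, -1.0, 0.002]]
wrist_force: [0.1, 0.1, 0.2]
finger_gap: 0.0868
```

```bash
python3 -c "
from h import *
s=state();print(s['time'],s['tcp_pos'],s['wrist_force'],np.round(s['eef_rot'],4).tolist());plan([.502,.2562,.018],-7.75,1)
im=capture('wrist'); cv2.imwrite('pics/w10.png',im[:,:,::-1])
im=capture('side'); cv2.imwrite('pics/s10.png',cv2.resize(im[220:340,220:360],None,fx=4.5,fy=4.5,interpolation=cv2.INTER_CUBIC)[:,:,::-1])"
```

```text
11.675 [0.50221081 0.25697407 0.02127705] [0.11300659 0.05314027 0.21257402] [[-0.1349, 0.0022, 0.9909], [-0.9909, 0.0017, -0.1349], [-0.002, -1.0, 0.002]]
[[0.008, 0.033, -0.001]]
[[-0.002, -0.0, -0.002]]
max shift mm 3.3738236216538966 deg/row 0.16190047582944275
```

View pics/w10.png

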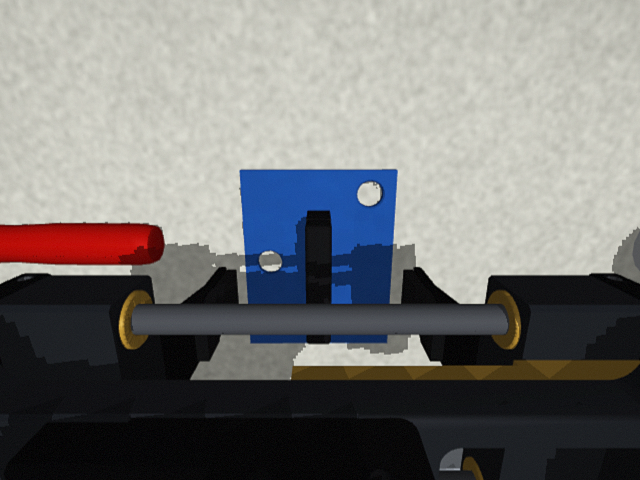

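View pics/s10.png

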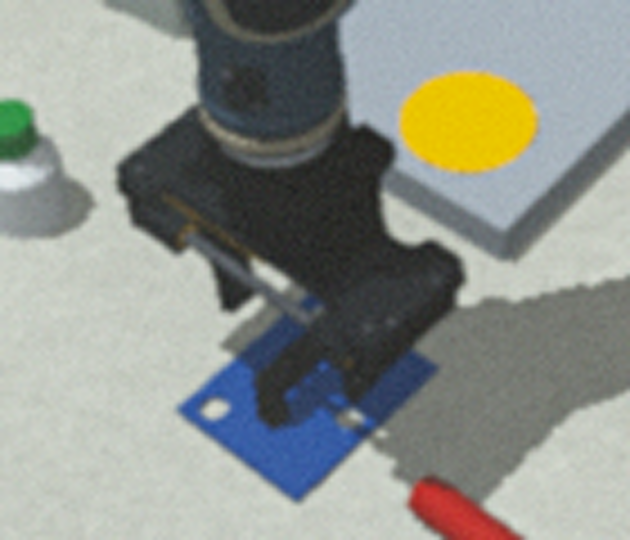

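The bar is centred between the fingers at (318,280). Closing on it.

Emit:
move_arm --xyz '[[0.008,0.035,0],[0,0,0],[0,0,0],[0,0,0],[0,0,0],[0,0,0],[0,0,0],[0,0,0]]' --dr '[[0,0,-0.002],[0,0,0],[0,0,0],[0,0,0],[0,0,0],[0,0,0],[0,0,0],[0,0,0]]' --claw 1 --newtons 35

```text
time: 12.78
tcp_pos: [0.5025, 0.2561, 0.0182]
eef_rot: [[-0.135, 0.003, 0.991], [-0.991, -0.0, -0.135], [-0.0, -1.0, 0.003]]
wrist_force: [-1.0, 0.0, 0.4]
finger_gap: 0.0149
```

```bash
python3 -c "
from h import *
s=state();print(s['time'],s['tcp_pos'],s['wrist_force'],s['finger_gap'],np.round(s['eef_rot'],4).tolist())
np.save('w11.npy',s,allow_pickle=True)
im=capture('wrist'); cv2.imwrite('pics/w11.png',im[:,:,::-1])"
```

```text
12.775 [0.50245873 0.25609032 0.0182459 ] [-0.9511714   0.03168727  0.40194787] 0.014851239880175143 [[-0.1352, 0.0031, 0.9908], [-0.9908, -0.0003, -0.1352], [-0.0001, -1.0, 0.0031]]
```

View pics/w11.png

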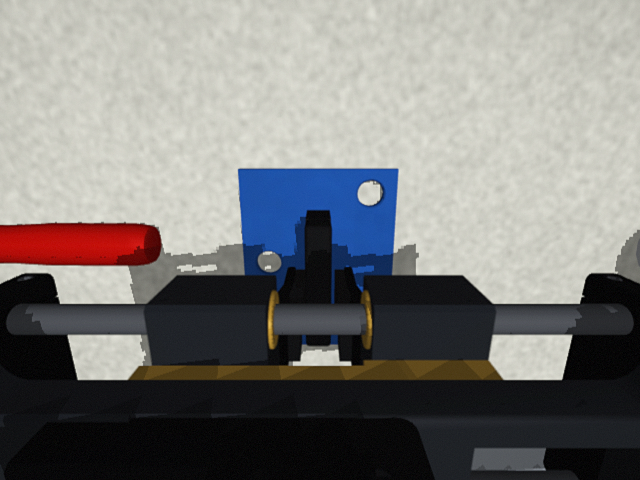

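Gripped with a 14.9 mm gap. Lifting.

Emit:
move_arm --xyz '[[0,-0.1,0],[0,-0.25,0],[0,-0.3,0],[0,-0.25,0],[0,0,0],[0,0,0],[0,0,0]]' --dr '[[0,0,0],[0,0,0],[0,0,0],[0,0,0],[0,0,0],[0,0,0],[0,0,0]]'

```text
time: 13.7
tcp_pos: [0.5015, 0.2558, 0.1116]
eef_rot: [[-0.135, 0.002, 0.991], [-0.991, -0.001, -0.135], [0.001, -1.0, 0.002]]
wrist_force: [-0.0, -0.5, 0.5]
finger_gap: 0.0001
```

```bash
python3 -c "
from h import *
s=state();print(s['time'],s['tcp_pos'],s['wrist_force'],s['torque'],s['finger_gap'],np.round(s['eef_rot'],4).tolist())
np.save('w12.npy',s,allow_pickle=True)
im=capture('wrist'); cv2.imwrite('pics/w12.png',im[:,:,::-1])
im=capture('side'); cv2.imwrite('pics/s12.png',cv2.resize(im[200:320,220:360],None,fx=4.5,fy=4.5,interpolation=cv2.INTER_CUBIC)[:,:,::-1])"
```

```text
13.7 [0.50148853 0.25584501 0.11162341] [-0.01747519 -0.46431476  0.48451359] [-0.04808159 -0.09801699 -0.06663956] 0.0001232332111552748 [[-0.1349, 0.002, 0.9909], [-0.9909, -0.0009, -0.1349], [0.0007, -1.0, 0.0021]]
```

View pics/w12.png

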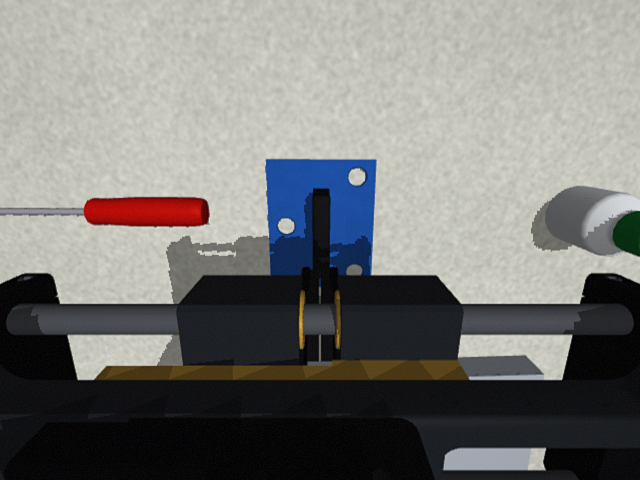

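View pics/s12.png

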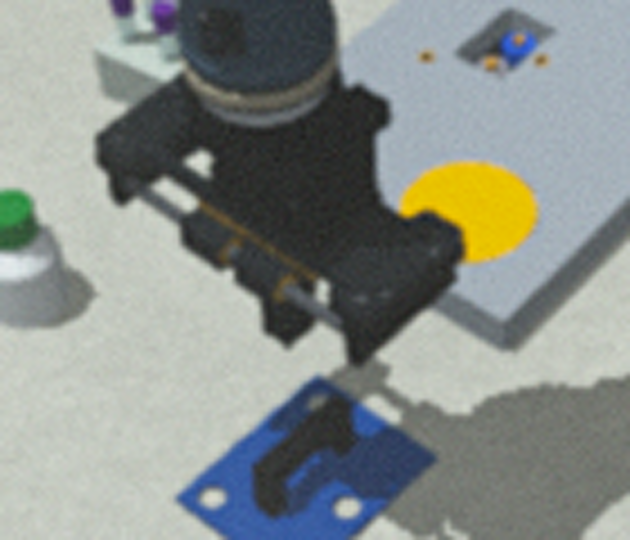

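The fingers came up shut and empty, so the cover slipped out and still lies flat on the table. I'll check where the fingertips really are relative to the TCP and whether the cover moved.

Run:
```python
from h import *
s=np.load('w12.npy',allow_pickle=True).item(); w=cam('wrist',s); sd=cam('side'); R=np.array(s['eef_rot']);p=np.array(s['tcp_pos'])
for b in (0,-.01,-.02,-.03,-.04): print(b,'crop',((proj(sd,p+R@[0,b,0])-[220,200])*4.5).round(1),'wrist',proj(w,p+R@[0,b,0]).round(1))
im=cv2.imread('pics/w12.png')[:,:,::-1].copy()
r,ho,da,hull,dark=cover_meas(im,(255,150,390,275)); print([(h[0].round(1),h[1][4]) for h in ho])
print(np.round([onz(w,h[0],.003) for h in ho],4))
im=capture('side'); cv2.imwrite('pics/s13.png',cv2.resize(im[230:300,250:310],None,fx=8,fy=8,interpolation=cv2.INTER_CUBIC)[:,:,::-1])
s=state();p=np.array(s['tcp_pos']);print(p)
for b in (0,-.01,-.02,-.03,-.04): print(b,'crop',((proj(sd,p+R@[0,b,0])-[250,230])*8).round(1))
```

```text
0 crop [291.9 357.9] wrist [318.6 271.1]
-0.01 crop [290.7 346.2] wrist [318.5 277.7]
-0.02 crop [289.4 334.3] wrist [318.5 285.1]
-0.03 crop [288.1 322.2] wrist [318.4 293.2]
-0.04 crop [286.8 310. ] wrist [318.4 302.3]
[(array([356.7, 176.4]), np.int32(257)), (array([285.8, 225.6]), np.int32(221)), (array([353.9, 269.1]), np.int32(134))]
[[0.5407 0.296  0.003 ]
 [0.4718 0.2604 0.003 ]
 [0.5289 0.2095 0.003 ]]
[0.50147085 0.25590348 0.11158564]
0 crop [279.  396.5]
-0.01 crop [276.7 375.6]
-0.02 crop [274.4 354.5]
-0.03 crop [272.1 333.1]
-0.04 crop [269.8 311.4]
```

View pics/s13.png

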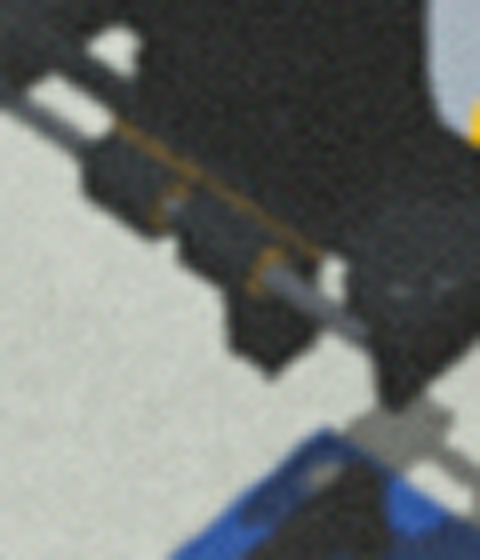

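The wrist and side views agree that the shut fingertips end about 18 mm behind the reported TCP, so I only caught the bar's top edge. The cover is still flat and moved about 1 mm. I'll open and go about 13 mm deeper.

```bash
python3 -c "
from h import *
plan([.503,.2562,.03],-7.8,3)"
```

```text
[[-0.002, 0.272, 0.004], [-0.002, 0.272, 0.005], [-0.002, 0.272, 0.005]]
[[-0.001, 0.0, 0.0], [-0.001, 0.0, 0.0], [-0.001, 0.0, 0.0]]
max shift mm 27.200168169778685 deg/row 0.04118831640483306
```

Emit:
move_arm --xyz '[[0,0,0],[0,0,0],[0,0,0],[0,0,0],[0,0,0],[0,0,0],[0,0.26,0.005],[0,0.26,0.005],[0,0.25,0.005],[0,0,0]]' --dr '[[0,0,0],[0,0,0],[0,0,0],[0,0,0],[0,0,0],[0,0,0],[0,0,0],[0,0,0],[0,0,0],[0,0,0]]' --claw 0

```text
time: 15.1
tcp_pos: [0.5039, 0.2559, 0.0328]
eef_rot: [[-0.135, 0.003, 0.991], [-0.991, -0.0, -0.135], [-0.0, -1.0, 0.003]]
wrist_force: [-0.2, -0.5, 0.5]
finger_gap: 0.0855
```

```bash
python3 -c "
from h import *
s=state();print(s['time'],s['tcp_pos'],s['wrist_force'],s['finger_gap'])
plan([.503,.2562,.005],-7.8,2)"
```

```text
15.1 [0.50386943 0.25586725 0.03281418] [-0.18732606 -0.48056093  0.49061298] 0.08549641220635536
[[-0.001, 0.139, -0.005], [-0.001, 0.139, -0.005]]
[[-0.001, 0.0, -0.0], [-0.001, 0.0, -0.0]]
max shift mm 13.914879413129231 deg/row 0.08320640833247614
```

Emit:
move_arm --xyz '[[0,0.14,-0.005],[0,0.11,0],[0,0,0],[0,0,0]]' --dr '[[0,0,0],[0,0,0],[0,0,0],[0,0,0]]'

```text
time: 15.6
tcp_pos: [0.5049, 0.2571, 0.0085]
eef_rot: [[-0.135, 0.006, 0.991], [-0.991, 0.002, -0.135], [-0.002, -1.0, 0.006]]
wrist_force: [0.1, -0.2, -0.6]
finger_gap: 0.0872
```

```bash
python3 -c "
from h import *
s=state();print(s['time'],s['tcp_pos'],s['wrist_force'],s['finger_gap'])
plan([.503,.2562,.005],-7.8,1)
im=capture('side'); cv2.imwrite('pics/s14.png',cv2.resize(im[230:350,220:360],None,fx=4.5,fy=4.5,interpolation=cv2.INTER_CUBIC)[:,:,::-1])"
```

```text
15.6 [0.50494286 0.25708838 0.00848741] [ 0.14304308 -0.19714318 -0.61631934] 0.08715308802168562
[[0.012, 0.035, -0.018]]
[[-0.006, 0.0, -0.002]]
max shift mm 4.089734587731474 deg/row 0.37046714995386315
```

View pics/s14.png

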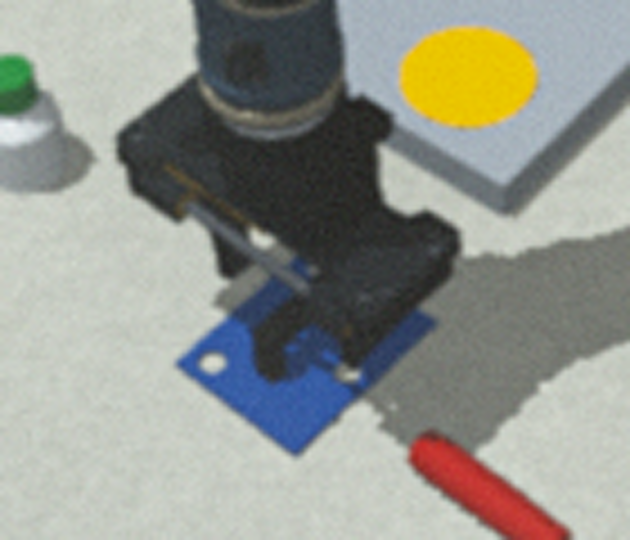

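Emit:
move_arm --xyz '[[0.012,0.045,-0.018],[0,0,0],[0,0,0],[0,0,0],[0,0,0],[0,0,0],[0,0,0],[0,0,0]]' --dr '[[-0.006,0,-0.002],[0,0,0],[0,0,0],[0,0,0],[0,0,0],[0,0,0],[0,0,0],[0,0,0]]' --claw 1 --newtons 40

```text
time: 16.65
tcp_pos: [0.5035, 0.2563, 0.0046]
eef_rot: [[-0.136, 0.001, 0.991], [-0.991, 0.001, -0.136], [-0.001, -1.0, 0.001]]
wrist_force: [-0.1, -0.2, 0.4]
finger_gap: 0.0154
```

```bash
python3 -c "
from h import *
s=state();print(s['time'],s['tcp_pos'],s['wrist_force'],s['finger_gap'],np.round(s['eef_rot'],4).tolist())
im=capture('wrist'); cv2.imwrite('pics/w15.png',im[:,:,::-1])"
```

```text
16.65 [0.50345986 0.25632938 0.00460016] [-0.10272872 -0.24856983  0.3648455 ] 0.015367949109596997 [[-0.1357, 0.0008, 0.9908], [-0.9908, 0.0009, -0.1357], [-0.001, -1.0, 0.0007]]
```

View pics/w15.png

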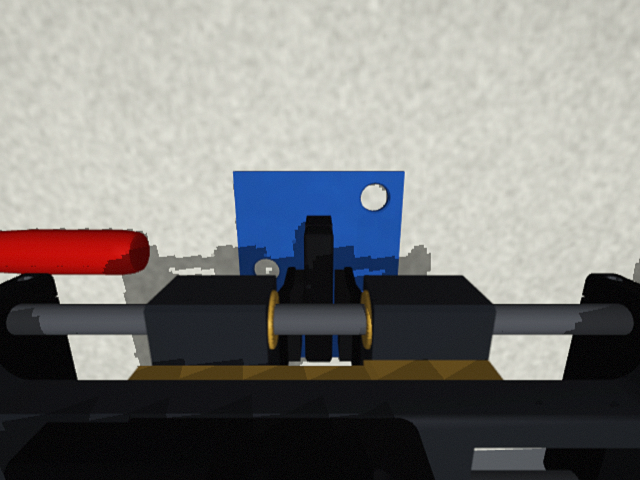

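Emit:
move_arm --xyz '[[0,0,0],[0,0,0]]' --dr '[[0,0,0],[0,0,0]]'

```text
time: 16.95
tcp_pos: [0.5034, 0.2563, 0.0046]
eef_rot: [[-0.136, 0.001, 0.991], [-0.991, 0.001, -0.136], [-0.001, -1.0, 0.001]]
wrist_force: [-0.0, 0.2, 0.1]
finger_gap: 0.0137
```

Emit:
move_arm --xyz '[[0,-0.05,0],[0,-0.1,0],[0,-0.1,0],[0,0,0]]' --dr '[[0,0,0],[0,0,0],[0,0,0],[0,0,0]]'

```text
time: 17.45
tcp_pos: [0.5032, 0.2561, 0.0312]
eef_rot: [[-0.136, 0.001, 0.991], [-0.991, 0.001, -0.136], [-0.001, -1.0, 0.0]]
wrist_force: [-0.1, -0.6, -1.5]
finger_gap: 0.0136
```

```bash
python3 -c "
from h import *
s=state();print(s['time'],s['tcp_pos'],s['wrist_force'],s['finger_gap'])
im=capture('side'); cv2.imwrite('pics/s16.png',cv2.resize(im[230:350,220:360],None,fx=4.5,fy=4.5,interpolation=cv2.INTER_CUBIC)[:,:,::-1])"
```

```text
17.45 [0.5032016  0.25610786 0.03124442] [-0.13845764 -0.63251808 -1.49602063] 0.013615422420725512
```

View pics/s16.png

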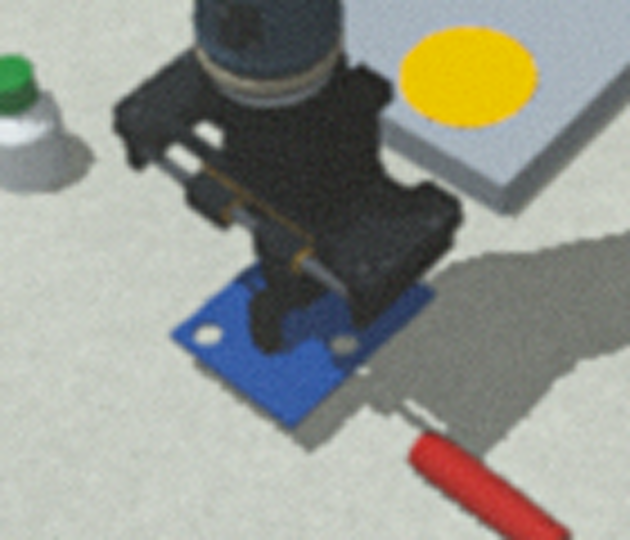

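The cover is in the fingers now, its shadow separated and load 1.5 N (≈0.15 kg). Lifting to about 0.1 m.

Emit:
move_arm --xyz '[[0,-0.15,0],[0,-0.25,0],[0,-0.25,0],[0,-0.1,0],[0,0,0],[0,0,0]]' --dr '[[0,0,0],[0,0,0],[0,0,0],[0,0,0],[0,0,0],[0,0,0]]'

```text
time: 18.25
tcp_pos: [0.502, 0.2553, 0.109]
eef_rot: [[-0.135, -0.002, 0.991], [-0.991, -0.001, -0.135], [0.001, -1.0, -0.002]]
wrist_force: [-0.1, -0.2, -2.5]
finger_gap: 0.0135
```

Run:
```python
from h import *
s=state();print(s['time'],s['tcp_pos'],s['wrist_force'],s['finger_gap'],np.round(s['eef_rot'],4).tolist())
np.save('w17.npy',s,allow_pickle=True)
im=capture('wrist'); cv2.imwrite('pics/w17.png',im[:,:,::-1])
```

```text
18.25 [0.50196031 0.25527405 0.10896859] [-0.12697736 -0.22460313 -2.53182602] 0.013519732291643688 [[-0.135, -0.0019, 0.9908], [-0.9908, -0.0009, -0.135], [0.0012, -1.0, -0.0018]]
```

View pics/w17.png

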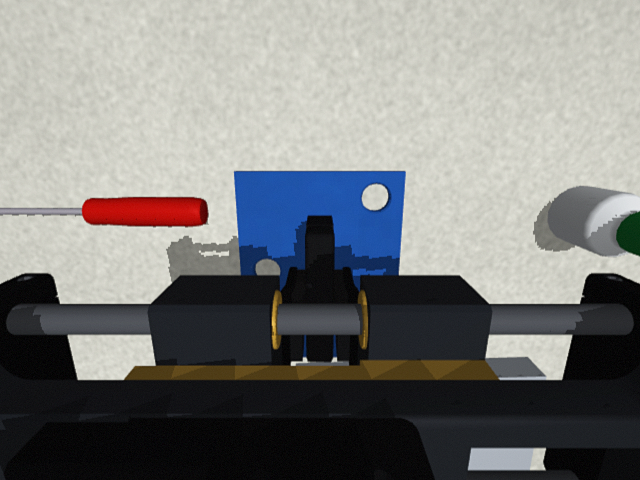

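```bash
cat >> h.py <<'E'
def toolpt(uv,y):
    m=camera_model('wrist'); K,_,_=cam('wrist',dict(eef_rot=np.eye(3),tcp_pos=np.zeros(3))); T=np.array(m['tool_from_camera'])
    d=T[:3,:3]@np.linalg.solve(K,[uv[0],uv[1],1]); o=T[:3,3]; return o+d*(y-o[1])/d[1]
E
python3 - <<'E'
from h import *
for k in (15,17):
    im=cv2.imread(f'pics/w{k}.png')[:,:,::-1].copy(); h=cv2.cvtColor(im,cv2.COLOR_RGB2HSV)
    b=cv2.inRange(h,np.array((100,120,30)),np.array((130,255,255))); b[272:]=0
    # far edge row per column; left edge and right edge per row, subpixel by line fit
    cols=np.arange(245,395,3); top=[np.nonzero(b[:,c])[0].min() for c in cols]; lt=np.polyfit(cols,top,1)
    rows=np.arange(180,240,2); L=[np.nonzero(b[r])[0].min() for r in rows]; Rr=[np.nonzero(b[r])[0].max()+1 for r in rows]
    ll=np.polyfit(rows,L,1); lr=np.polyfit(rows,Rr,1)
    def X(l): # col = l0*row+l1 ; row=lt0*col+lt1
        r=(lt[0]*l[1]+lt[1])/(1-lt[0]*l[0]); return (l[0]*r+l[1],r)
    A,B=X(ll),X(lr); print(np.round([A,B],1))
    hol=(cv2.inRange(h,np.array((0,0,70)),np.array((180,90,255)))); hol[:180]=0;hol[215:]=0;hol[:,:355]=0;hol[:,398:]=0
    m=cv2.moments(hol,True); hc=(m['m10']/m['m00'],m['m01']/m['m00'])
    for y in (-.0004,):
        a,bb,hh=toolpt(A,y),toolpt(B,y),toolpt(hc,y+.0025)
        d=bb-a; th=np.degrees(np.arctan2(d[0],d[2]));print('corners',a.round(4),bb.round(4),'width',np.linalg.norm(d).round(4),'edge turn deg',th,'hole1',hc,hh.round(4))
E
```

```text
[[233.  171. ]
 [404.7 171. ]]
corners [-0.0594 -0.0004 -0.0472] [-0.0594 -0.0004  0.0475] width 0.0947 edge turn deg -0.02524425611146445 hole1 (373.60945709281964, 196.83887915936953) [-0.0447  0.0021  0.0314]
[[234.2 171. ]
 [405.6 171. ]]
corners [-0.0594 -0.0004 -0.0465] [-0.0594 -0.0004  0.0481] width 0.0946 edge turn deg -0.025244256111464768 hole1 (374.79896907216494, 196.59278350515464) [-0.0448  0.0021  0.0321]
```

The cover sits centred in the tool to within 1 mm and square to it. Carrying it over the bay at height.

```bash
python3 -c "
from h import *
plan([.592,-.103,.125],-5.7,10)"
```

```text
[[0.343, -0.016, 0.138], [0.343, -0.016, 0.136], [0.344, -0.016, 0.135], [0.344, -0.016, 0.134], [0.345, -0.016, 0.133], [0.345, -0.016, 0.131], [0.346, -0.016, 0.13], [0.346, -0.016, 0.129], [0.347, -0.016, 0.128], [0.347, -0.016, 0.126]]
[[0.0, -0.003, 0.0], [0.0, -0.003, 0.0], [0.0, -0.003, 0.0], [0.0, -0.003, 0.0], [0.0, -0.003, 0.0], [0.0, -0.003, 0.0], [0.0, -0.003, 0.0], [0.0, -0.003, 0.0], [0.0, -0.003, 0.0], [0.0, -0.003, 0.0]]
max shift mm 36.978829351390544 deg/row 0.20619803162863748
```

Emit:
move_arm --xyz '[[0.15,-0.02,0.06],[0.34,-0.02,0.135],[0.345,-0.02,0.135],[0.345,-0.02,0.13],[0.345,-0.02,0.13],[0.345,-0.02,0.13],[0.345,-0.02,0.13],[0.345,-0.02,0.13],[0.345,-0.02,0.13],[0.345,-0.02,0.13],[0.15,0,0.06],[0,0,0]]' --dr '[[0,-0.003,0],[0,-0.003,0],[0,-0.003,0],[0,-0.003,0],[0,-0.003,0],[0,-0.003,0],[0,-0.003,0],[0,-0.003,0],[0,-0.003,0],[0,-0.003,0],[0,0,0],[0,0,0]]'

```text
time: 19.8
tcp_pos: [0.5876, -0.1239, 0.1228]
eef_rot: [[-0.11, -0.017, 0.994], [-0.994, -0.006, -0.11], [0.008, -1.0, -0.016]]
wrist_force: [-0.7, 1.2, -1.8]
finger_gap: 0.0136
```

```bash
python3 -c "
from h import *
s=state();print(s['time'],s['tcp_pos'],s['wrist_force'],s['finger_gap'])
plan([.592,-.103,.09],-5.7,3)"
```

```text
19.8 [ 0.58756719 -0.12393128  0.12278845] [-0.74786283  1.16417405 -1.84055329] 0.013592865502276882
[[-0.072, 0.109, 0.009], [-0.072, 0.109, 0.008], [-0.071, 0.109, 0.008]]
[[0.005, -0.004, 0.003], [0.005, -0.004, 0.003], [0.005, -0.004, 0.003]]
max shift mm 13.050546386271513 deg/row 0.4061767502608953
```

Emit:
move_arm --xyz '[[-0.07,0.05,0.01],[-0.07,0.1,0.01],[-0.07,0.1,0.01],[0,0,0],[0,0,0],[0,0,0]]' --dr '[[0.005,-0.004,0.003],[0.005,-0.004,0.003],[0.005,-0.004,0.003],[0,0,0],[0,0,0],[0,0,0]]'

```text
time: 20.55
tcp_pos: [0.5914, -0.0949, 0.0954]
eef_rot: [[-0.087, -0.001, 0.996], [-0.996, 0.005, -0.087], [-0.005, -1.0, -0.002]]
wrist_force: [0.4, 0.5, -2.2]
finger_gap: 0.0137
```

Run:
```python
from h import *
s=state();print(s['time'],s['tcp_pos'],s['wrist_force'],s['finger_gap'],np.round(s['eef_rot'],4).tolist())
np.save('w18.npy',s,allow_pickle=True)
im=capture('wrist'); cv2.imwrite('pics/w18.png',im[:,:,::-1])
im=capture('side'); cv2.imwrite('pics/s18.png',cv2.resize(im[130:270,250:430],None,fx=4,fy=4,interpolation=cv2.INTER_CUBIC)[:,:,::-1])
```

```text
20.55 [ 0.59139993 -0.09485171  0.09542347] [ 0.36518864  0.48069688 -2.24944737] 0.013699552431160215 [[-0.0873, -0.0013, 0.9962], [-0.9962, 0.0049, -0.0873], [-0.0047, -1.0, -0.0018]]
```

View pics/w18.png

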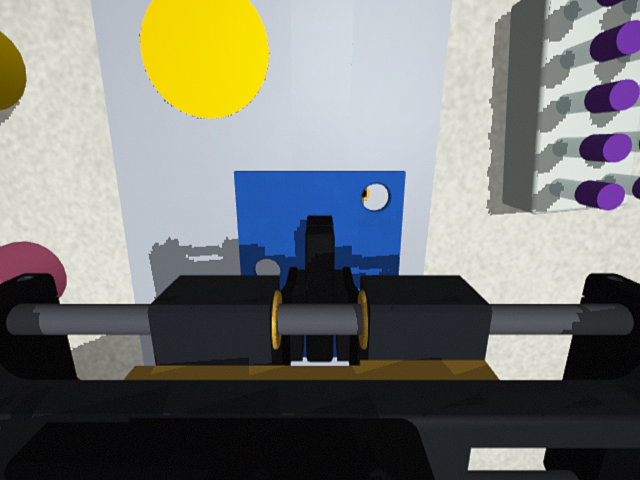

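View pics/s18.png

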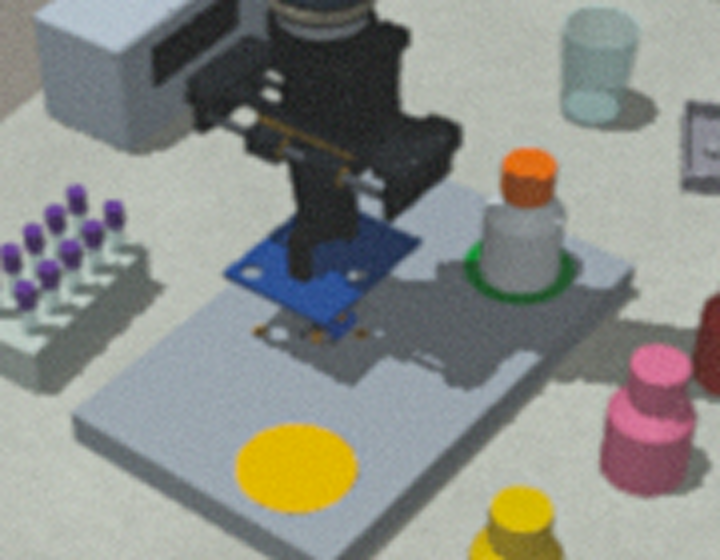

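```bash
python3 -c "
from h import *
plan([.592,-.1025,.066],-5.6,3)"
```

```text
[[0.025, 0.098, 0.004], [0.025, 0.098, 0.004], [0.025, 0.098, 0.004]]
[[0.001, 0.003, -0.001], [0.001, 0.003, -0.001], [0.001, 0.003, -0.001]]
max shift mm 10.144718920834773 deg/row 0.21148527651794327
```

Emit:
move_arm --xyz '[[0.025,0.1,0],[0.025,0.1,0],[0.025,0.08,0],[0,0,0],[0,0,0],[0,0,0]]' --dr '[[0.001,0.003,-0.001],[0.001,0.003,-0.001],[0.001,0.003,-0.001],[0,0,0],[0,0,0],[0,0,0]]'

```text
time: 21.4
tcp_pos: [0.5906, -0.104, 0.0652]
eef_rot: [[-0.099, 0.001, 0.995], [-0.995, 0.001, -0.099], [-0.001, -1.0, 0.001]]
wrist_force: [0.7, -0.6, -2.1]
finger_gap: 0.0136
```

Run:
```python
from h import *
s=state();print(s['time'],s['tcp_pos'],s['wrist_force'],s['finger_gap'],np.round(s['eef_rot'],4).tolist())
np.save('w19.npy',s,allow_pickle=True)
im=capture('wrist'); cv2.imwrite('pics/w19.png',im[:,:,::-1])
cv2.imwrite('pics/w19c.png',cv2.resize(im[160:290,225:415],None,fx=4,fy=4,interpolation=cv2.INTER_CUBIC)[:,:,::-1])
```

```text
21.4 [ 0.59056529 -0.1039717   0.06521506] [ 0.6919763  -0.58901904 -2.10069508] 0.013599308353467801 [[-0.0993, 0.0014, 0.9951], [-0.9951, 0.0009, -0.0993], [-0.001, -1.0, 0.0014]]
```

View pics/w19c.png

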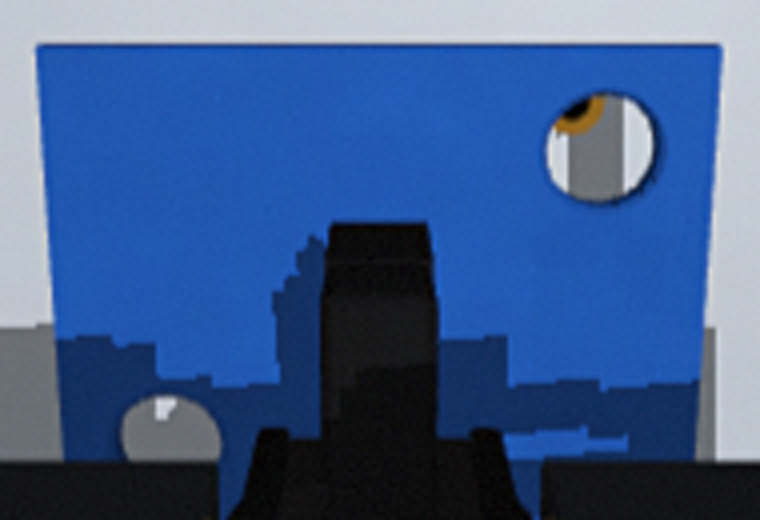

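View pics/w19.png

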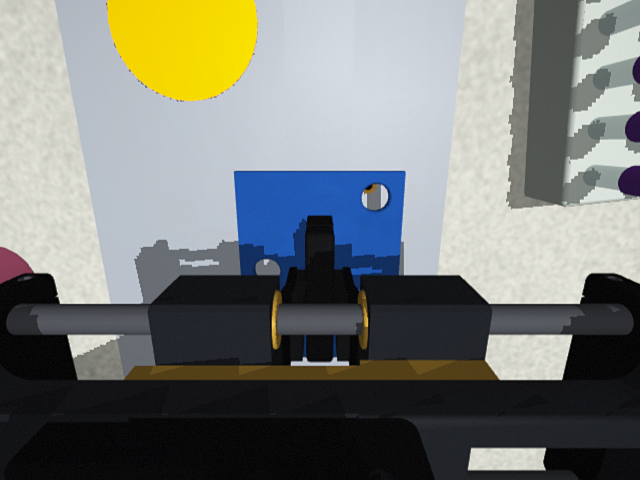

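```bash
python3 - <<'E'
from h import *
s=np.load('w19.npy',allow_pickle=True).item(); im=cv2.imread('pics/w19.png')[:,:,::-1].copy()
R=np.array(s['eef_rot']);p=np.array(s['tcp_pos'])
w=cam('wrist',s)
h=cv2.cvtColor(im,cv2.COLOR_RGB2HSV)
# thread black core + brass centroid at z=.03
for u in [(368.5,187)]:
    X=onz(w,u,.03); print('thread1 world',X.round(4),'tool',(R.T@(X-p)).round(4))
print('hole1 tool', toolpt((375.2,197),.0021).round(4), toolpt((375.2,197),.0046).round(4))
# deck edges: bluish-grey vs beige : b-r
d=im[...,2].astype(int)-im[...,0].astype(int); d=cv2.GaussianBlur(d.astype(np.float32),(0,0),2)
for nm,rows,rng in (('left',range(10,230,6),(45,115)),('right',range(10,160,6),(425,475))):
    pts=[]
    for r in rows:
        seg=d[r,rng[0]:rng[1]]; m=seg>3
        k=np.nonzero(m)[0]
        if len(k)<3: continue
        c=(k.min() if nm=='left' else k.max())+rng[0]; pts.append((c,r))
    W=np.array([onz(w,q,.03) for q in pts]); 
    f=np.polyfit(W[:,1],W[:,0],1); res=W[:,0]-np.polyval(f,W[:,1]); k=abs(res)<.0015; f=np.polyfit(W[k,1],W[k,0],1)
    print(nm,len(pts),k.sum(),'yaw',np.degrees(np.arctan(-f[0])),'x at y=-.1',np.polyval(f,-.1),res.std())
E
python3 - <<'E'
# refine: threads from w2 and w6/w7 too
import sys; sys.path.insert(0,'.'); import os; os.chdir('.')
from h import *
S={2:dict(tcp_pos=[0.52472698,-0.12471568,0.15929062],eef_rot=[[-9.59440414e-01,-9.58245950e-04,-2.81909869e-01],[2.81911489e-01,-3.50940088e-03,-9.59433998e-01],[-6.99610001e-05,-9.99993383e-01,3.63720158e-03]]),
4:np.load('w4.npy',allow_pickle=True).item(),1:np.load('w1.npy',allow_pickle=True).item()}
U={1:[(309,191),(258,146),(335,128)],2:[(285,193),(221,133),(318,114)],4:[(281,215),(195,132),(330,107)]}
for k in S:
    im=cv2.imread(f'pics/w{k}.png')[:,:,::-1].copy(); h=cv2.cvtColor(im,cv2.COLOR_RGB2HSV); w=cam('wrist',S[k]); B=[]
    for x,y in U[k]:
        q=h[y-12:y+13,x-12:x+13]; m=((q[...,1]>110)&(q[...,0]<30))|(q[...,2]<60); m=m.astype(np.uint8); n,l,st,ce=cv2.connectedComponentsWithStats(m); i=1+np.argmax(st[1:,4]); B.append(onz(w,(ce[i][0]+x-12,ce[i][1]+y-12),.03))
    a,b,c=B;d=b-c;print(k,np.round(B,4).tolist(),'yaw',np.degrees(np.arctan2(-d[0],d[1])).round(2),np.linalg.norm(d).round(4),'ctr',(((b+c)/2+a)/2).round(4))
E
```

```text
thread1 world [ 0.6282 -0.0617  0.03  ] tool [-0.0458  0.0353  0.0332]
hole1 tool [-0.0446  0.0021  0.0324] [-0.0441  0.0046  0.0328]
left 37 37 yaw -5.864113598827869 x at y=-.1 0.4372812570655393 0.00018725977604643667
right 25 25 yaw -5.816262455657742 x at y=-.1 0.6759310856663884 0.00017579930022797887
2 [[0.5603, -0.1014, 0.03], [0.6284, -0.0634, 0.03], [0.6193, -0.1525, 0.03]] yaw -5.84 0.0896 ctr [ 0.5921 -0.1047  0.03  ]
4 [[0.5604, -0.1014, 0.03], [0.6282, -0.0635, 0.03], [0.619, -0.1524, 0.03]] yaw -5.88 0.0894 ctr [ 0.592  -0.1047  0.03  ]
1 [[0.5602, -0.1013, 0.03], [0.6283, -0.0632, 0.03], [0.619, -0.1523, 0.03]] yaw -5.98 0.0896 ctr [ 0.5919 -0.1045  0.03  ]
```

Several views agree on a deck yaw of −5.85° and a bay centre near (0.592,−0.103). Thread 1 sits (−1.4, +0.6) mm from hole 1 in tool axes. Correcting that and lowering to 2 cm.

Emit:
move_arm --xyz '[[-0.006,0.06,0.003],[-0.006,0.05,0.003],[0,0,0],[0,0,0],[0,0,0],[0,0,0]]' --dr '[[0,0.003,0],[0,0,0],[0,0,0],[0,0,0],[0,0,0],[0,0,0]]'

```text
time: 22.2
tcp_pos: [0.5918, -0.1025, 0.0539]
eef_rot: [[-0.102, 0.002, 0.995], [-0.995, 0.001, -0.102], [-0.001, -1.0, 0.002]]
wrist_force: [0.4, 0.2, -1.8]
finger_gap: 0.0136
```

```bash
cat > chk.py <<'E'
from h import *
import sys
k=sys.argv[1]
s=state();print(s['time'],s['tcp_pos'],s['wrist_force'],s['finger_gap'],np.round(s['eef_rot'],4).tolist())
np.save(f'w{k}.npy',s,allow_pickle=True)
im=capture('wrist'); cv2.imwrite(f'pics/w{k}.png',im[:,:,::-1])
cv2.imwrite(f'pics/w{k}c.png',cv2.resize(im[160:290,225:415],None,fx=4,fy=4,interpolation=cv2.INTER_CUBIC)[:,:,::-1])
S=capture('side'); cv2.imwrite(f'pics/s{k}.png',cv2.resize(S[170:250,280:410],None,fx=6,fy=6,interpolation=cv2.INTER_CUBIC)[:,:,::-1])
E
python3 chk.py 20
```

```text
22.2 [ 0.59175775 -0.10248397  0.05392455] [ 0.4474326   0.23803415 -1.7672534 ] 0.013643904018037056 [[-0.1022, 0.0024, 0.9948], [-0.9948, 0.0008, -0.1022], [-0.0011, -1.0, 0.0023]]
```

View pics/w20c.png

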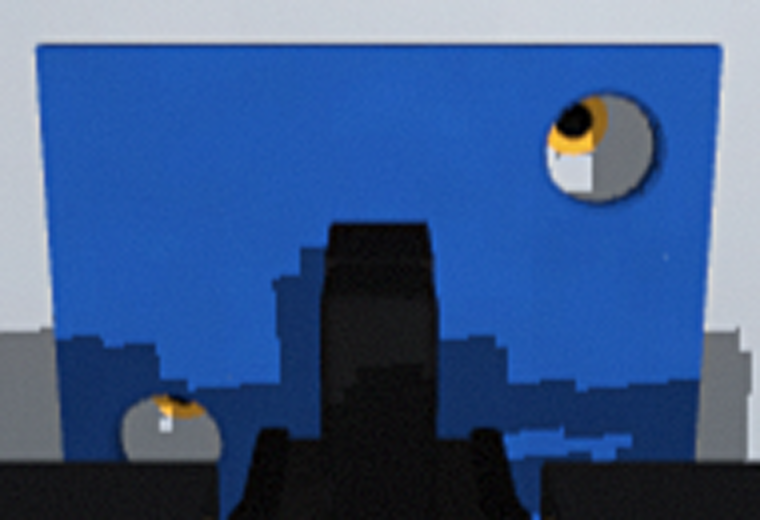

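View pics/s20.png

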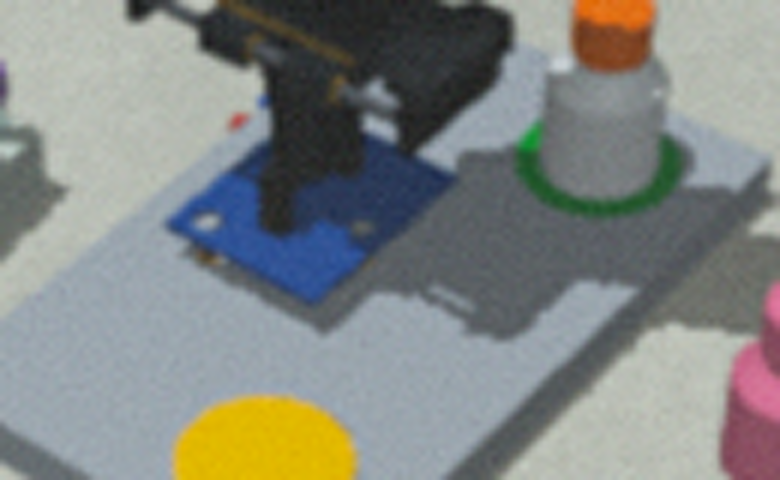

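```bash
cat > ev.py <<'E'
from h import *
import sys
def ev(k,thr,hol):
    s=np.load(f'w{k}.npy',allow_pickle=True).item(); w=cam('wrist',s); zu=s['tcp_pos'][2]-.0046
    for n,t,h in zip('01',thr,hol):
        if t is None: continue
        X=onz(w,t,.03); 
        for dz in (.0025,): H=onz(w,h,zu+dz); print(n,'thread',X.round(4),'hole',H.round(4),'thr-hole mm',((X-H)[:2]*1e3).round(2),'tool',(np.array(s['eef_rot']).T@(X-H)*1e3).round(2))
    # predicted pixel of all thread0 position from thread1 & deck yaw -5.85
    a=np.radians(-5.85);Rz=np.array([[np.cos(a),-np.sin(a)],[np.sin(a),np.cos(a)]])
    X=onz(w,thr[1],.03)[:2]; c=X-Rz@[.032,.045]; t0=c+Rz@[-.032,0]; print('bay',c.round(4),'thread0 pix',proj(w,[*t0,.03]).round(1),'crop',((proj(w,[*t0,.03])-[225,160])*4).round(0))
E
python3 - <<'E'
from ev import *
ev(20,[None,(368.5,190)],[None,(375.2,197)])
im=cv2.imread('pics/w20.png')[:,:,::-1].copy();h=cv2.cvtColor(im,cv2.COLOR_RGB2HSV)
hol=cv2.inRange(h,np.array((0,0,60)),np.array((180,90,255)))|cv2.inRange(h,np.array((8,90,60)),np.array((35,255,255)))|cv2.inRange(im,np.array((0,0,0)),np.array((45,45,45)))
m=np.zeros_like(hol);m[180:214,357:394]=hol[180:214,357:394]
n,l,st,ce=cv2.connectedComponentsWithStats(m);i=1+np.argmax(st[1:,4]);print('hole1',ce[i],st[i])
blk=cv2.inRange(im,np.array((0,0,0)),np.array((45,45,45)));blk[:180]=0;blk[198:]=0;blk[:,:360]=0;blk[:,375:]=0
mm=cv2.moments(blk,True);print('core',mm['m10']/mm['m00'],mm['m01']/mm['m00'],mm['m00'])
E
```

```text
1 thread [ 0.6279 -0.0605  0.03  ] hole [ 0.6285 -0.0615  0.0518] thr-hole mm [-0.63  0.94] tool [-0.85 21.82 -0.77]
bay [ 0.5915 -0.1021] thread0 pix [270.3 257.1] crop [181. 388.]
hole1 [374.5        196.64545455] [362 184  26  26 550]
core 368.48 189.92 50.0
```

Run:
```python
from h import *
sd=cam('side'); f=lambda x,y:(280+x/6,170+y/6)
H=onz(sd,f(208,222),.0515);T=onz(sd,f(210,258),.03);H0=onz(sd,f(363,229),.0515)
print('side hole1',H.round(4),'thread1',T.round(4),'hole0',H0.round(4))
for k in (0,):
    S=cv2.imread('pics/side0.png')[:,:,::-1].copy()
    b=blobs(S,(8,90,60),(30,255,255),2)[0]; print([q[0]+[int(np.array(q[1])[4])] for q in b if 300<q[0][0]<345 and 190<q[0][1]<220])
t=cam('top');T=capture('top');cv2.imwrite('pics/t20.png',cv2.resize(T[190:310,300:450],None,fx=5,fy=5,interpolation=cv2.INTER_CUBIC)[:,:,::-1])
o=blobs(T,(5,150,80),(18,255,255),20)[0];print(o, onz(t,o[0][0],.13))
s=state();print(s['time'],s['tcp_pos'],np.abs(s['joint_vel']).max(),s['finger_gap'],s['wrist_force'])
```

```text
side hole1 [ 0.6249 -0.0614  0.0515] thread1 [ 0.6225 -0.0587  0.03  ] hole0 [ 0.5555 -0.0985  0.0515]
[[314.5, 212.0, 2], [328.6, 213.2, 5], [340.0, 213.0, 3]]
[([418.39, 270.2], [415, 266, 7, 11, 44])] [ 0.50054005 -0.2437149   0.13      ]
22.35 [ 0.59177146 -0.10248058  0.05392202] 0.0032118370394083893 0.014073560175844517 [ 0.55560446  0.16017518 -1.66668504]
```

View pics/t20.png

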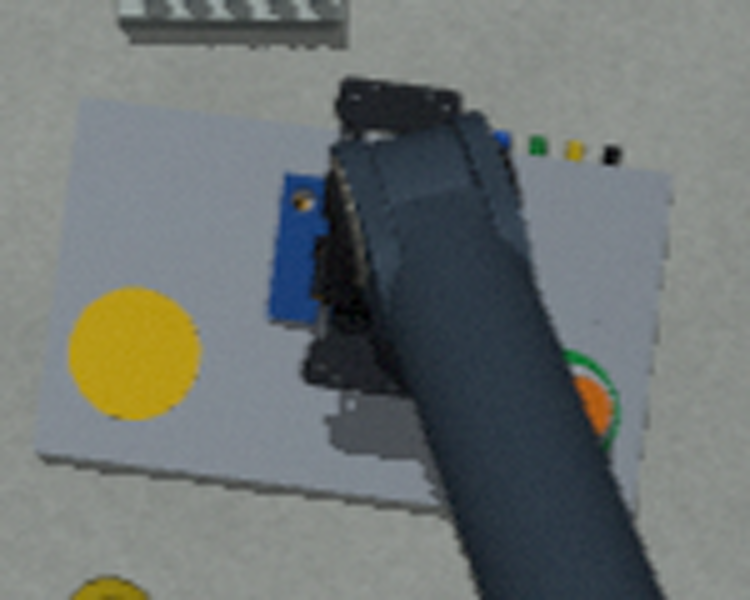

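The top view looks nearly straight down and shows thread 1 centred in cover hole 1 at (303,201) in the crop. The wrist view puts the offset at about 1.1 mm, thread 0's brass is where it should be, and the arm is still. Handing in.

```bash
python3 -c "
from h import *
print(finish_job())"
```

```text
the job is handed in; nothing more can be done
None
```

I slid the orange-capped bottle upright onto the green disc. I then picked up the cover by its handle and handed in at about 22 s, holding it over the pump bay. No verdict was reported.

**Bottle:** After I let go, it stood upright about 3 mm from the disc's centre. The last side view still shows it on the disc.

**Cover:** It is square to the deck to within about 0.1° and level by the tool pose. By the arm's reading, its underside is about 19 mm above the deck.
- **Hole 1:** the wrist camera puts it about 1.1 mm off its thread, and the top view shows the thread centred in the hole.
- **Hole 0:** I saw its brass insert only in part, where it was expected.
- **Hole 2:** it was hidden behind the gripper, so its fit rests on the measured turn of the deck and cover.

**Failed or disagreed:**
- **First cover grasp:** it slipped off and moved the cover about 1 mm. The fingertips end about 18 mm short of the stated tool point, so I regrasped 13 mm deeper, which held.
- **Bottle grip:** for the same reason, the fingers closed on the bottle's cap and not on its body as I had planned.
- **Camera views:** positions differed by 2–5 mm between cameras, so I set the final alignment from cover and threads seen in the same wrist picture.

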